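# Seat the drill chuck's arbor and rack the chuck

### The arm

A 6-joint arm with a two-finger parallel gripper is mounted at the origin on the work surface. World frame = base frame: x ahead of the robot, y to its left, z up, the work surface at z = 0. Lengths are in m, angles in rad, forces in N, time in s.
With the tool pointing down it reaches from about 0.375 to 0.9 m from the base axis. Payload 3.1 kg.
Tool frame: the origin (TCP) lies midway between the tips of the shut fingers; the grasp point (between the pads) lies pinch_z behind it (pinch_z is the distance from the TCP to the grasp point, in m); y points along the fingers, z is the direction in which the jaws open and shut, and the axes are right-handed (so a half turn about y gives the same grasp; the last joint's range is limited). The gripper opens to 87 mm and grips with 3 to 60 N. Pads are 19 mm wide; open, the fingers measure 117 mm over their backs; the gripper's body (75 mm by 190 mm) begins 51 mm behind the grasp point.
Start: joints at [1.115, 0.527, 1.433, -0, 1.181, -0.178], TCP at [0.171, 0.601, 0.223] pointing down, gripper open.
Joint ranges: [-3.08, 3.08], [-0.75, 2.2], [0.22, 2.44], [-1.43, 4.57], [0, 2.65], [-2.85, 2.85]. Speed limits (rad/s): [2.79, 2.79, 3.14, 3.14, 3.14, 3.14].

### API

Orientations are given as a unit quaternion [x, y, z, w].
In Python, from rig import get_obs, camera, hand_in, pinch_z gives the robot as it stands. The module is installed in compiled form; this text tells all that it offers.
- The arm moves only by the tool arm_command, never from a script. Its argument "plan" is a list of rows, each a list of 2 entries, a list of its own where there are three numbers: the shift along the world's x, y, z in units of 25 mm (1.0 is 25 mm), then the turn about the world's z in units of 5 degrees (1.0 is 5 degrees). A call has 1 to 5 rows; each row is the pose to reach, as a shift and turn from the pose commanded when the call began; what a row does not reach only later rows make up. A row lasts 1/10 s, in which the tool goes at most 50 mm and 8.59 degrees, less where a joint would pass 70% of its speed; a pose out of reach is approached as far as the arm can. A call with a gripper value outside its range is refused whole. "fingers" is the opening, from -1 (shut) to 1 (fully open), set as the call begins (left out, the last holds). The fingers move at their own pace and stop on an object; "force" is the grip in N (left out, the last holds). Time passes only in rows, so rows that repeat a pose let the fingers close. It gives the time, the measured TCP pose, the force and the opening at its end, in the units of the state.
- get_obs(): the state, without advancing time (a new reading comes with each control period).
- camera(name): name is "scene" or "side" or "wrist"; returns a dict with "pixels" (400x640x3 uint8, red, green, blue), "camera_matrix" (3x3 intrinsics, pixels), "distortion" ([k1, k2, p1, p2, k3] as OpenCV has them; the pictures are not rectified), "R" (3x3) and "t" (3): a world point X has camera coordinates R X + t. Camera axes: x right, y down, z forward; pixel columns grow to the right and rows downward; lengths in m; the calibration is good to about 2 mm. A picture is of the moment at which its call begins. There is no depth.
- hand_in(): hands the job in, once; it reports no verdict.
The state is a dict: "time": time; "q": joint angles; "joint_velocities": joint speeds; "joint_torque": joint torques, N m; "position": TCP position; "tool_rot": TCP orientation; "ft_force": force on the tool from outside, world axes, zero at the start; "moment": the same for the moment, N m; "grip_width": finger opening in m.
Only numpy, scipy, OpenCV 4.12 (cv2) and the standard library are available. Lean on these libraries where they do the work, as an engineer would, in place of code of your own. Each camera call takes 0.05 s, during which the arm holds its last target.

### The job

The drill chuck stands jaws down in the bored wooden block and its arbor is only dropped loosely into the taper socket on top. Take the soft-face mallet and tap down squarely on the arbor's end, firmly but never hard, until the taper grips, and put the mallet back down on the table. Then lift the chuck by the arbor alone, so that its own weight proves the fit, and set it down upright in the large compartment of the grey tray before you let go; do not take hold of the chuck itself and leave everything else where it is.

Things in the scene. Friction and masses are not known exactly. Their poses are not given: they have to be found in the camera images.
- mallet_center (a point): Centre of the mallet's head, 41 mm above the table at the start; the mallet stands on its white face. Head 82 mm tall along z, 32 mm thick along y, with flat steel cheeks over the middle 42 mm. Held by the cheeks (closing along y) the white face looks down, 41 mm below this point.
- mallet: Soft-face mallet, 0.4 kg; origin in the middle of the white face it stands on, z up along the head. Round nylon faces of 32 mm diameter, white below and black above. A level wooden handle about 21 mm thick runs towards its own -x and ends 131 mm from the head's axis.
- arbor_end (a point): Top of the arbor: the flat end of its tang (6.4 x 12.8 mm), the place to strike. About 179 mm above the table at the start; it sinks only 1 to 2 mm when tapped home.
- arbor_grip (a point): Point on the arbor's axis half-way up its long shank, 38.5 mm below arbor_end: steel, round, 16 mm thick here (18 mm at the lower end, 15 mm at the upper), bare for 26 mm up and down from here.
- arbor: Steel arbor, 0.15 kg, upright; origin on its axis near the socket's mouth: short taper below it, 19 mm collar 9 to 15 mm above, shank to 70 mm, tang to 80.5 mm. Loose: lifted now it leaves the chuck behind, and a push under about 8 N on its end does not change that. 16 to 22 N wedges it so that friction holds the chuck. Over 27 N is a hard blow that bruises it.
- chuck: Keyed drill chuck, steel, about 0.65 kg, 45 mm in diameter and 75 mm tall, standing jaws down. Origin at the middle of its underside, z up, taper socket open at the top. It stands in the block's bore, its underside 25 mm above the table.
- block: Fixed wooden setting block, 110 x 110 x 40 mm, with a 52 mm bore 15 mm deep in the middle of its top, in which the chuck stands. Origin at the middle of its underside.
- tray: Fixed grey plastic tray, 130 mm (x) by 170 mm (y), walls 26 mm high, floor 4 mm thick; a wall across it parts the large compartment (122 x 117 mm) from a narrow one at its +y side that holds the chuck key. Origin at the middle of its underside.
- tray_spot (a point): Middle of the large compartment's floor, 4 mm above the table, 22.5 mm from the tray's origin towards its -y.
- chuck_key: Bystander: chuck key lying in the tray's narrow compartment.
- blank_panel: Bystander: drilled aluminium front panel lying on the table, 128 x 60 x 5 mm.
- synth_module: Bystander: synthesiser module, 128 x 62 mm, with knobs.
- screwdriver: Bystander: screwdriver with a green handle.
- cider_bottle: Bystander: amber bottle, 230 mm tall.
- mug: Bystander: blue mug.
Things that resemble listed ones, but are neither listed nor needed, are in the scene too. Of the things shaped like the chuck, the steel one is meant. Leave any red look-alike of the mallet alone.

How it is judged:
On the way, in this order (a step that is already met when the one before it is completed fails the run):
1. the arbor's end is tapped firmly with the mallet (more than 5 N) while the chuck stands in the block (contact force between mallet and arbor above 5 N and horizontal distance between chuck and block below 0.008 m).
2. the chuck hangs from the arbor at least 20 mm above the floor of the bore, held by the taper alone (z of chuck in the frame of block above 0.045 m and contact force between the fingers and arbor above 1 N and distance between arbor and chuck below 0.078 m), for 0.3 s.
3. the chuck stands on the tray's floor while the arbor is still held (z of chuck in the frame of tray_spot below 0.005 m and horizontal distance between chuck and tray_spot below 0.055 m and contact force between the fingers and arbor above 1 N), for 0.05 s.
At the end, for the whole second after the job is handed in: The chuck stands upright (within 0.1 rad) on the floor of the tray's large compartment, the arbor still fast in its socket (within 3 mm and 0.06 rad), and the mallet rests on the table, standing or lying; all at rest and released (x of chuck in the frame of tray_spot between -0.045 and 0.045 m and y of chuck in the frame of tray_spot between -0.045 and 0.045 m and z of chuck in the frame of tray_spot below 0.005 m and angle between chuck's own z axis and vertical below 0.1 rad and z of arbor in the frame of chuck below 0.078 m and angle between the z axis of arbor and the z axis of chuck, either way round below 0.06 rad and height (world z) of mallet_center below 0.05 m and linear speed of each of mallet, chuck below 0.03 m/s); the robot touches nothing.
It fails at once if the arbor is struck with more than 27 N (contact force between mallet and arbor above 27 N).
It fails at once if the gripper takes hold of the chuck itself (contact force between the fingers and chuck above 1 N).
It fails at once if a bystander is moved by more than 15 mm (distance of any of chuck_key, blank_panel, synth_module, screwdriver, cider_bottle, mug from where it was at the start of the episode above 0.015 m).
It also fails if it takes over 64 s, if anything falls off the work surface, if the arm or the gripper's body presses on something with over 40 N, if the wrist force passes 120 N, or if a joint passes its speed limit or range.

## Working session

There is one attempt and no reset: what is moved stays moved. The work goes in short steps, Python scripts to look and compute and a tool call to move; the robot and the scene stay as the last step left them, time stands still between calls to the robot, and variables do not carry over. Pictures are saved under pics/ and viewed, and the job is handed in when it is done.

Besides the shell and the picture viewer there is one more tool, called by a JSON object that holds its "api" and its "payload". arm_command: Moves the arm, as the interface text tells. Its arguments: {"type":"object","properties":{"plan":{"type":"array"},"fingers":{"type":"number"},"force":{"type":"number"}},"required":["plan"]}

```bash
mkdir -p pics; cat > h.py <<'E'
import numpy as np, cv2
from rig import get_obs, camera, hand_in, pinch_z
def snap(name,fn):
    c=camera(name); cv2.imwrite('pics/'+fn+'.png',c['pixels'][:,:,::-1]); np.save('pics/'+fn+'.npy',c,allow_pickle=True); return c
def load(fn): return np.load('pics/'+fn+'.npy',allow_pickle=True).item()
def ray(c,u,v):
    p=cv2.undistortPoints(np.array([[[u,v]]],float),np.array(c['camera_matrix']),np.array(c['distortion'])).ravel()
    R=np.array(c['R']);t=np.array(c['t']); return -R.T@t, R.T@np.array([p[0],p[1],1.])
def atz(c,u,v,z):
    o,d=ray(c,u,v); return o+d*(z-o[2])/d[2]
def tri(obs):
    A=np.zeros((3,3));b=np.zeros(3)
    for c,u,v in obs:
        o,d=ray(c,u,v); d/=np.linalg.norm(d);P=np.eye(3)-np.outer(d,d);A+=P;b+=P@o
    X=np.linalg.solve(A,b); return X,[np.round(proj(c,X)-[u,v],1) for c,u,v in obs]
def proj(c,X):
    R=np.array(c['R']);r,_=cv2.Rodrigues(R); return cv2.projectPoints(np.array([X],float),r,np.array(c['t'],float),np.array(c['camera_matrix']),np.array(c['distortion']))[0].ravel()
def crop(fn,x0,y0,x1,y1,k):
    im=cv2.imread('pics/'+fn+'.png')[y0:y1,x0:x1]; cv2.imwrite(f'pics/{fn}_c{x0}_{y0}.png',cv2.resize(im,None,fx=k,fy=k,interpolation=cv2.INTER_CUBIC))
E
python3 - <<'E'
from h import *
print(get_obs(),pinch_z)
for n in('scene','side','wrist'): snap(n,n+'0')
E
```

```text
{'time': 0.0, 'q': array([ 1.11550636e+00,  5.28429114e-01,  1.43391169e+00, -1.16508169e-06,
        1.18139043e+00, -1.78482730e-01]), 'joint_velocities': array([-3.67948779e-04, -5.97462869e-04, -1.34178369e-03, -6.91845278e-04,
       -3.21127557e-05, -1.46533669e-03]), 'joint_torque': array([-3.10148152e-04, -4.40039027e+01, -1.76599056e+01,  6.33459887e-02,
        5.81306848e-02, -1.66247028e-04]), 'position': array([0.17043665, 0.60054782, 0.22159141]), 'tool_rot': array([ 0.70106327, -0.09778903,  0.09731853, -0.69962612]), 'ft_force': array([-0.17099068, -0.71275817, -0.07010661]), 'moment': array([ 0.02962054, -0.02137348, -0.03459972]), 'grip_width': 0.08707788611742548} 0.0187
```

View pics/scene0.png

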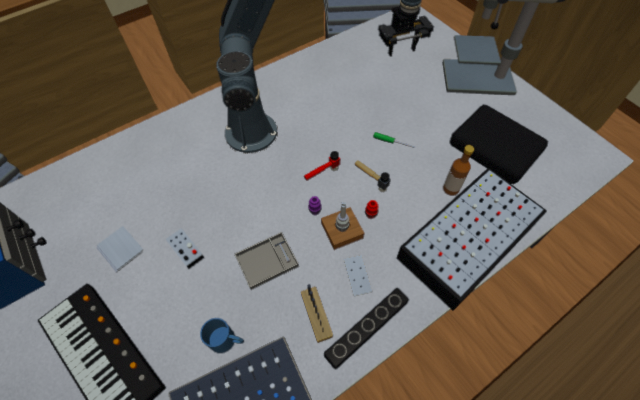

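View pics/side0.png

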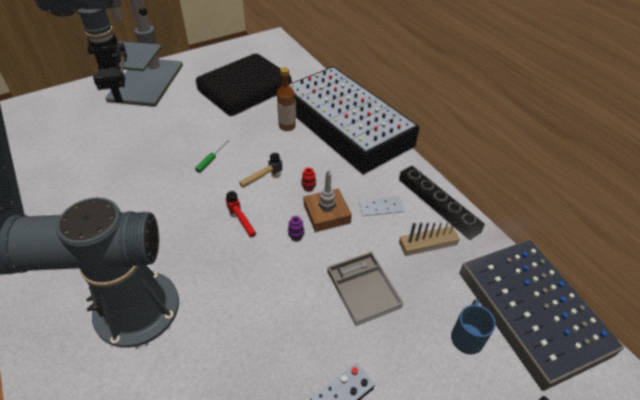

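View pics/wrist0.png

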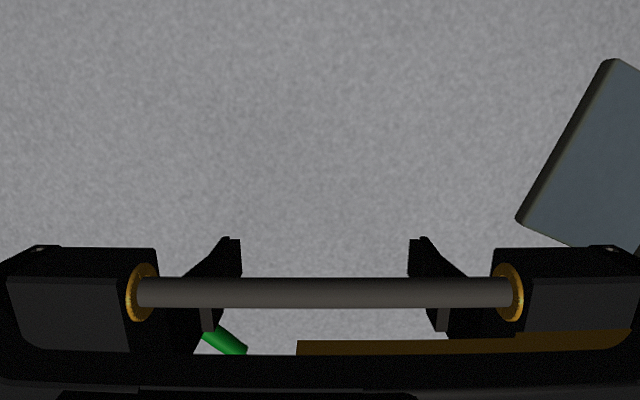

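Scene picture: the mallet with wooden handle has its head at (384,181), and the red look-alike's head is at (335,160). The steel chuck and arbor stand in the block at (343,222); a purple chuck is at (314,204) and a red one at (371,209). The tray is at (267,260). I take the wooden-handled mallet and the steel chuck, and will confirm both in crops.

```bash
python3 - <<'E'
from h import *
crop('scene0',290,130,410,250,6); crop('side0',220,140,360,240,5.5)
crop('scene0',225,225,305,295,8); crop('side0',320,240,410,330,6.5)
E
```

```text
(no output)
```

View pics/scene0_c290_130.png

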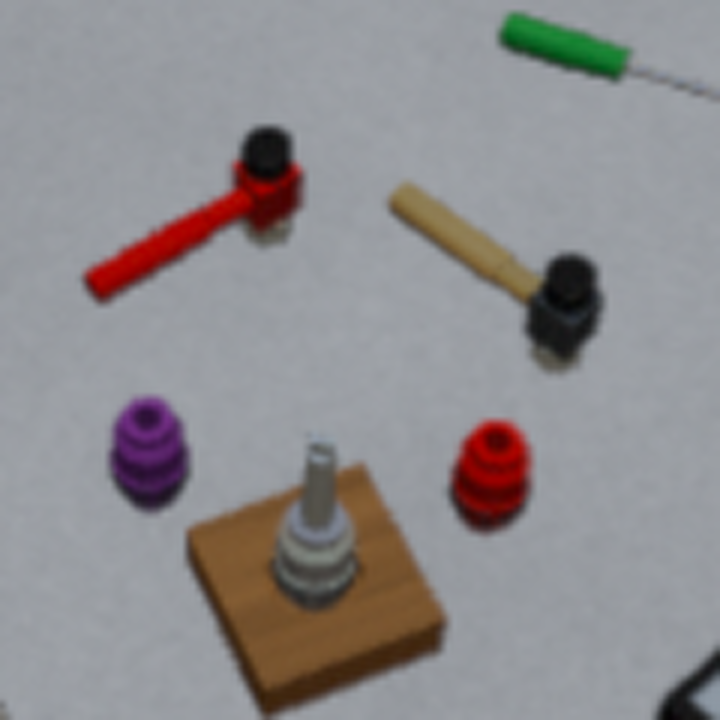

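View pics/side0_c220_140.png

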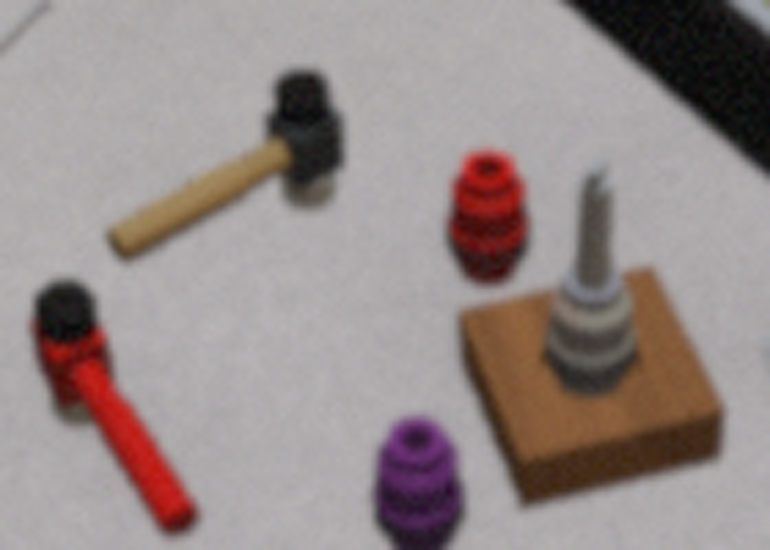

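View pics/scene0_c225_225.png

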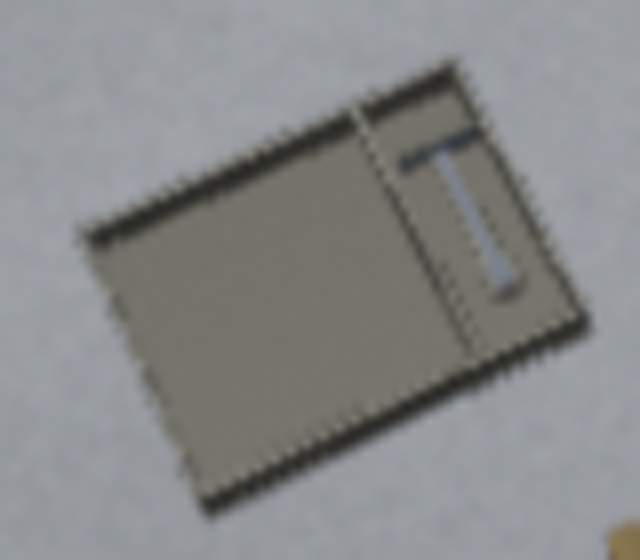

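View pics/side0_c320_240.png

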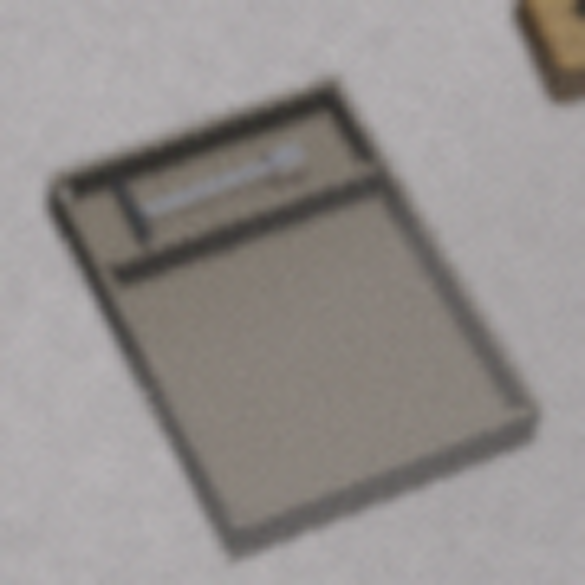

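```bash
cat >> h.py <<'E'
def C(u,v,x0,y0,k): return (u+.5)/k-.5+x0,(v+.5)/k-.5+y0
E
python3 - <<'E'
from h import *
s=load('scene0');d=load('side0')
S=lambda u,v:(s,*C(u,v,290,130,6)); D=lambda u,v:(d,*C(u,v,220,140,5.5))
for n,a,b in [('mallet top',S(572,276),D(303,87)),('handle end',S(403,198),D(122,242)),('arbor',S(321,443),D(600,170)),('redchuck top',S(497,438),D(488,165))]:
    X,r=tri([a,b]);print(n,X.round(4),r)
print('mal',atz(*S(572,276),.082),atz(*D(303,87),.082),'handle',atz(*S(403,198),.041),atz(*D(122,242),.041)); print('arb',atz(*S(321,443),.179),atz(*D(600,170),.179))
for z,cs in((.04,[(190,537),(362,467),(443,622),(265,688)]),):
    P=np.array([atz(*S(*c),z)for c in cs]);print('block',P.round(4).tolist(),P.mean(0))
P=np.array([atz(s,*C(*c,225,225,8),.026)for c in[(85,235),(453,65),(588,325),(208,510)]]);print('tray s',P.round(4).tolist(),P.mean(0))
P=np.array([atz(d,*C(*c,320,240,6.5),.026)for c in[(235,545),(52,185),(335,85),(538,415)]]);print('tray d',P.round(4).tolist(),P.mean(0))
print('block side',np.array([atz(*D(*c),.04) for c in[(462,312),(652,270),(720,408),(525,465)]]).mean(0))
for n in('scene0','side0','wrist0'):
  c=load(n);print(n,ray(c,320,200))
E
```

```text
mallet top [0.5156 0.2565 0.0798] [array([-0. ,  0.1]), array([-0.1, -0.1])]
handle end [0.3912 0.2315 0.0406] [array([-0.,  0.]), array([-0., -0.])]
arbor [0.5706 0.0327 0.1758] [array([-0.1,  0.1]), array([-0.1, -0.1])]
redchuck top [0.576  0.1536 0.0769] [array([-0. ,  0.1]), array([-0.1, -0.1])]
mal [0.51649616 0.25560561 0.082     ] [0.51470772 0.25380566 0.082     ] handle [0.39136797 0.23134639 0.041     ] [0.3910643  0.23100106 0.041     ]
arb [0.57180226 0.03188329 0.179     ] [0.56879956 0.02921884 0.179     ]
block [[0.5122, -0.01, 0.04], [0.5308, 0.0961, 0.04], [0.636, 0.0729, 0.04], [0.6125, -0.03, 0.04]] [0.57289728 0.03226186 0.04      ]
tray s [[0.4522, -0.3072, 0.026], [0.4717, -0.1444, 0.026], [0.6019, -0.1616, 0.026], [0.5824, -0.3234, 0.026]] [ 0.5270678  -0.23412407  0.026     ]
tray d [[0.4418, -0.3155, 0.026], [0.4646, -0.1475, 0.026], [0.5909, -0.1626, 0.026], [0.5703, -0.3274, 0.026]] [ 0.5169143  -0.23825593  0.026     ]
block side [0.56847284 0.03108878 0.04      ]
scene0 (array([ 1.0660434 , -0.36866595,  1.19817406]), array([-0.45107857,  0.29027207, -0.84431714]))
side0 (array([ 0.09232372, -0.7168125 ,  1.0160571 ]), array([ 0.35248984,  0.58221363, -0.73267423]))
wrist0 (array([0.09687427, 0.62201993, 0.3846486 ]), array([ 0.25939341, -0.08841837, -0.96180955]))
```

```bash
python3 - <<'E'
from h import *
from scipy.spatial.transform import Rotation as Ro
o=get_obs();print(Ro.from_quat(o['tool_rot']).as_matrix().round(3),o['position'])
s=load('scene0');d=load('side0')
print('bottle base',atz(s,452,192,0),atz(d,287,128,0)); print('redmallet',atz(s,335,155,.082),'screwdriver',atz(s,384,137,.01))
E
```

```text
[[ 0.962 -0.001  0.273]
 [-0.273 -0.001  0.962]
 [-0.    -1.    -0.002]] [0.17053045 0.60071109 0.22180733]
bottle base [6.73141194e-01 4.54560868e-01 2.22044605e-16] [0.65451717 0.44848136 0.        ]
redmallet [0.3431941  0.16707969 0.082     ] screwdriver [0.3339959  0.41208682 0.01      ]
```

{"api": "arm_command", "payload": {"plan": [[[1.4, -1.4, 0], 0.8], [[2.8, -2.8, 0], 1.6], [[4.2, -4.2, 0], 2.4], [[5.6, -5.6, 0], 3.2], [[7, -7, 0], 4.0]], "fingers": 1}}

```text
time: 0.65
position: [0.3467, 0.4246, 0.2224]
tool_rot: [0.707, 0.027, -0.027, -0.707]
ft_force: [0.5, 0.5, -0.1]
grip_width: 0.0869
```

{"api": "arm_command", "payload": {"plan": [[[1.4, -1.4, -0.4], 0.4], [[2.8, -2.8, -0.8], 0.8], [[4.2, -4.2, -1.2], 1.2], [[5.6, -5.6, -1.6], 1.44], [[6.8, -6.8, -2], 1.44]]}}

```text
time: 1.15
position: [0.5173, 0.2543, 0.1721]
tool_rot: [0.704, 0.07, -0.07, -0.704]
ft_force: [0.7, 0.4, -1.1]
grip_width: 0.0871
```

```bash
python3 - <<'E'
from h import *
from scipy.spatial.transform import Rotation as Ro
for n in('scene','side','wrist'): snap(n,n+'1')
o=get_obs();print(Ro.from_quat(o['tool_rot']).as_matrix()[:,2],o['position'],o['ft_force'],o['time'])
crop('scene1',320,110,440,210,6);crop('side1',210,90,330,190,6)
E
```

```text
[-1.91744931e-01  9.81444770e-01 -2.10160003e-04] [0.51733855 0.25383078 0.17146872] [0.05107401 0.55379535 0.43209745] 1.3
```

View pics/wrist1.png

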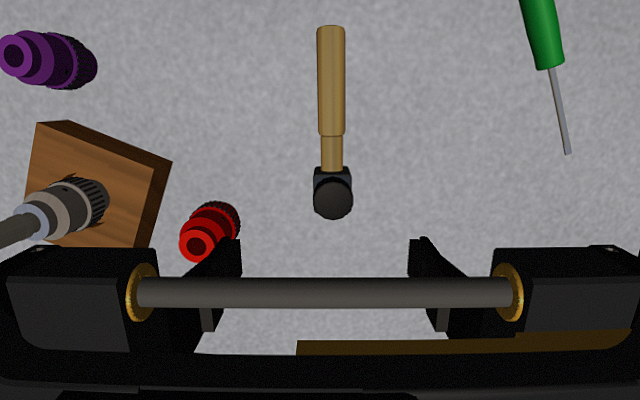

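View pics/side1_c210_90.png

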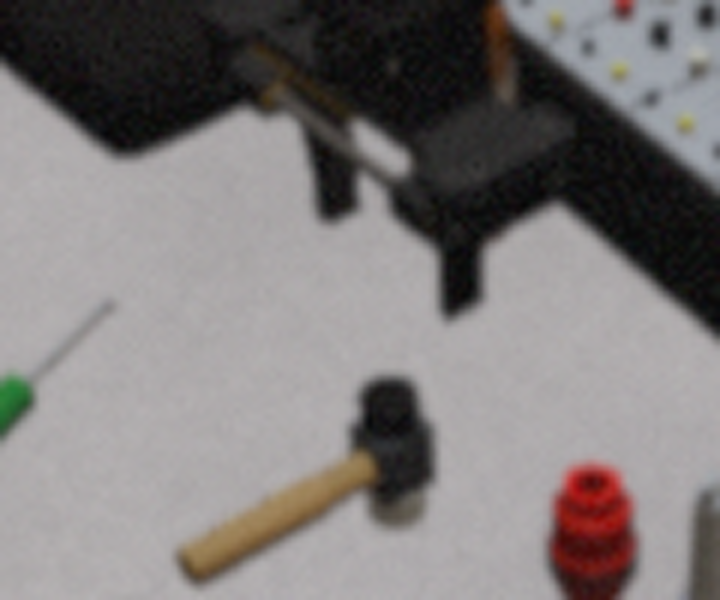

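View pics/scene1_c320_110.png

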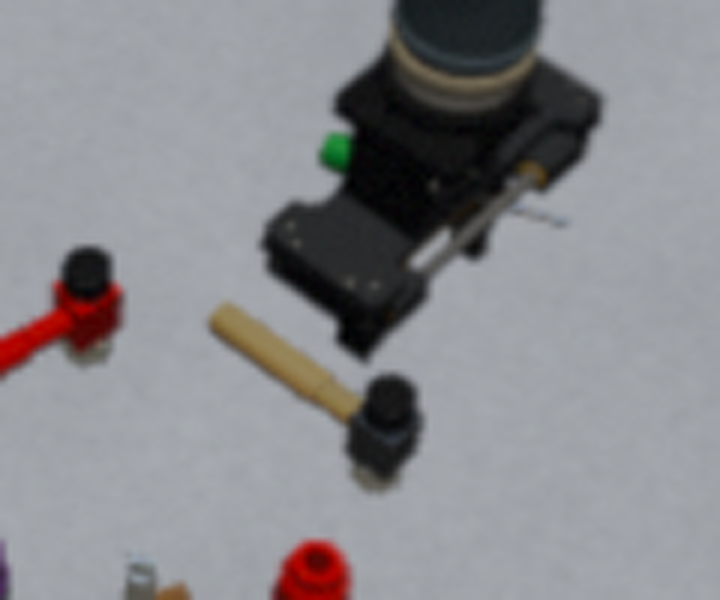

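The wrist view shows the mallet's black top centred near (333,199), with the handle running straight up the picture, so the jaw direction looks right. The wooden handle and dark head match the description.

```bash
python3 - <<'E'
from h import *
w=load('wrist1')
print('mal',atz(w,333,199,.082),'handle end top',atz(w,331,27,.05), 'handle mid',atz(w,332,130,.05))
print('arbor?', proj(w,[.5706,.0315,.179]))
for z in(0.041,.082): print(proj(w,[.5173,.2538,z]))
print(get_obs()['position'])
E
```

```text
mal [0.51312105 0.25760198 0.082     ] handle end top [0.38824442 0.23185042 0.05      ] handle mid [0.46443792 0.24777678 0.05      ]
arbor? [-81.44485382 269.79638188]
[326.7883428 190.0780686]
[327.09362288 203.22299928]
[0.51733855 0.25383078 0.17146872]
```

{"api": "arm_command", "payload": {"plan": [[[-0.1, 0.1, -1.5], 0.1], [[-0.1, 0.1, -3], 0.1], [[-0.1, 0.1, -4.2], 0.1], [[-0.1, 0.1, -5.2], 0.1], [[-0.1, 0.1, -5.9], 0.1]]}}

```text
time: 1.8
position: [0.511, 0.2597, 0.0234]
tool_rot: [0.703, 0.072, -0.075, -0.703]
ft_force: [0.0, -1.4, 1.3]
grip_width: 0.0869
```

{"api": "arm_command", "payload": {"plan": [[[0, 0, 0], 0], [[0, 0, 0], 0], [[0, 0, 0], 0], [[0, 0, 0], 0], [[0, 0, 0], 0]], "fingers": -1, "force": 30}}

```text
time: 2.3
position: [0.5138, 0.259, 0.0261]
tool_rot: [-0.703, -0.074, 0.072, 0.703]
ft_force: [-0.3, -0.1, -0.7]
grip_width: 0.0552
```

{"api": "arm_command", "payload": {"plan": [[[0, 0, 0], 0], [[0, 0, 0], 0], [[0, 0, 0], 0], [[0, 0, 0], 0]], "force": 60}}

```text
time: 2.7
position: [0.5135, 0.2583, 0.0253]
tool_rot: [0.703, 0.073, -0.073, -0.703]
ft_force: [0.4, -1.7, 2.7]
grip_width: 0.0317
```

```bash
python3 - <<'E'
from h import *
snap('wrist','w2');snap('side','s2');crop('s2',210,90,330,190,6);o=get_obs();print(o['position'],o['ft_force'],o['grip_width'],o['time'])
E
```

```text
[0.51351249 0.25832912 0.02528896] [ 0.50874612 -2.8443053   3.56050587] 0.031427910199836956 2.8
```

View pics/w2.png

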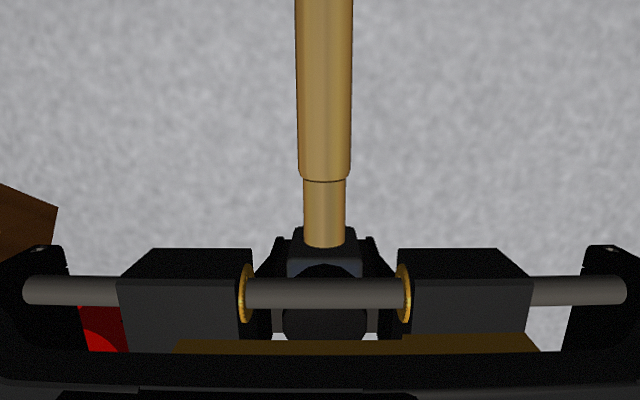

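View pics/s2_c210_90.png

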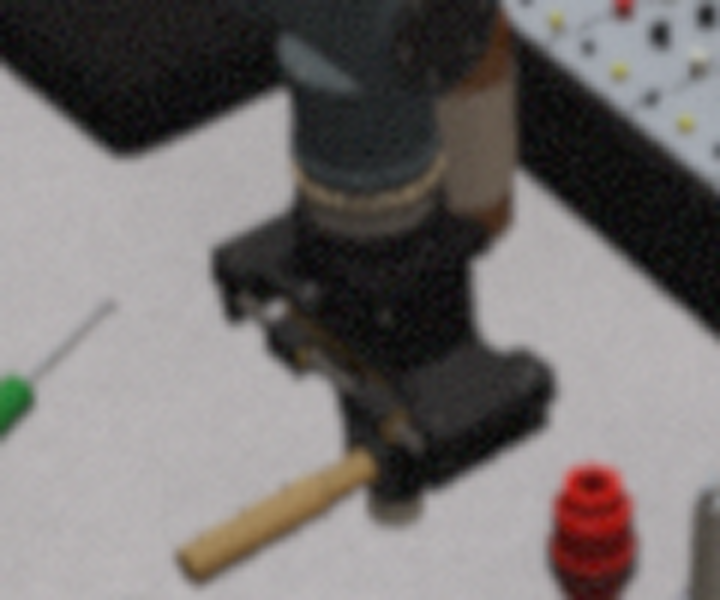

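{"api": "arm_command", "payload": {"plan": [[[0, 0, 0.5], 0], [[0, 0, 1.5], 0], [[0, 0, 3], 0], [[0, 0, 4.5], 0], [[0, 0, 6], 0]]}}

```text
time: 3.3
position: [0.512, 0.2588, 0.1761]
tool_rot: [-0.703, -0.072, 0.074, 0.703]
ft_force: [0.3, 0.8, -4.4]
grip_width: 0.0317
```

{"api": "arm_command", "payload": {"plan": [[[0, 0, 1], 0], [[0, 0, 2], 0], [[0.2, -0.8, 2.7], 0], [[0.5, -2, 2.7], 0], [[0.9, -3.4, 2.7], 0]]}}

```text
time: 3.8
position: [0.5348, 0.1741, 0.2433]
tool_rot: [-0.703, -0.074, 0.074, 0.704]
ft_force: [0.5, 0.1, -4.2]
grip_width: 0.0321
```

{"api": "arm_command", "payload": {"plan": [[[0.4, -1.5, 0], 0], [[0.8, -3, 0], 0], [[1.2, -4.5, 0], 0], [[1.4, -5.4, 0], 0], [[1.4, -5.7, 0], 0]]}}

```text
time: 4.3
position: [0.5708, 0.029, 0.2422]
tool_rot: [-0.703, -0.072, 0.072, 0.703]
ft_force: [-0.1, 0.3, -3.1]
grip_width: 0.0312
```

{"api": "arm_command", "payload": {"plan": [[[0, 0, 0], 0], [[0, 0, 0], 0], [[0, 0, 0], 0], [[0, 0, 0], 0]]}}

```text
time: 4.7
position: [0.5704, 0.0326, 0.2426]
tool_rot: [-0.703, -0.073, 0.074, 0.703]
ft_force: [-0.2, 0.3, -3.7]
grip_width: 0.0315
```

```bash
python3 - <<'E'
from h import *
for n in('scene','side','wrist'):snap(n,n+'3')
crop('side3',270,100,370,240,4.2);crop('scene3',290,130,410,250,6);o=get_obs();print(o['position'],o['ft_force'],o['moment'],o['grip_width'],o['time'])
E
```

```text
[0.57062384 0.03197594 0.24259607] [ 0.0349284  -0.14133513 -3.49784929] [ 0.02284732 -0.00311594 -0.0139485 ] 0.03162430711802502 4.85
```

View pics/side3_c270_100.png

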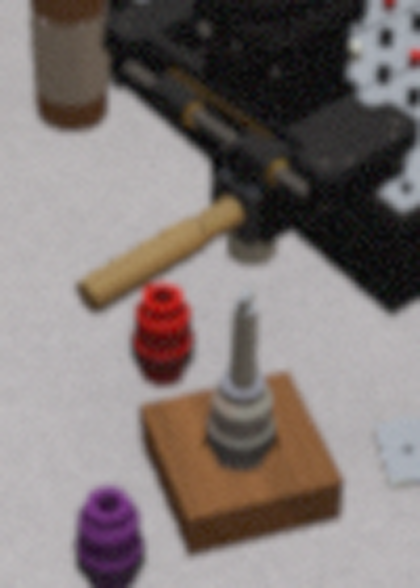

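View pics/scene3_c290_130.png

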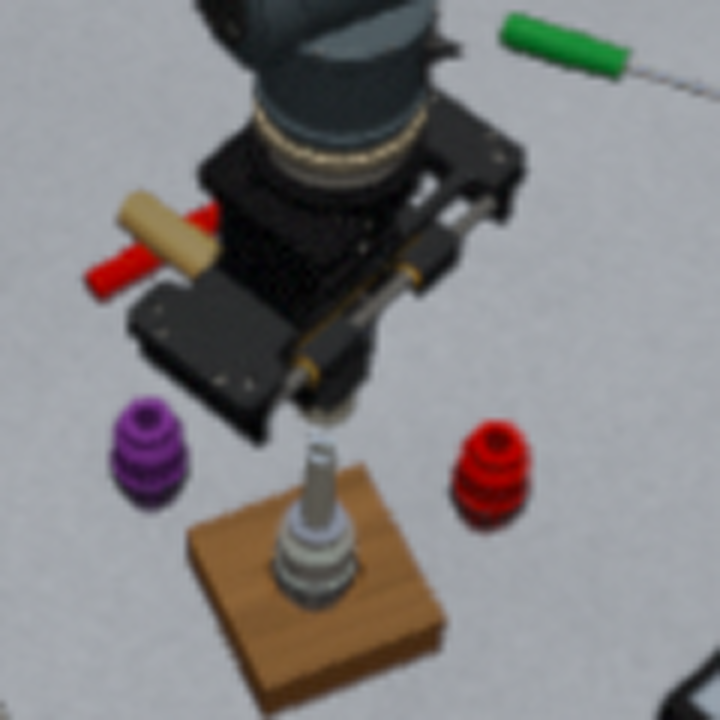

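View pics/wrist3.png

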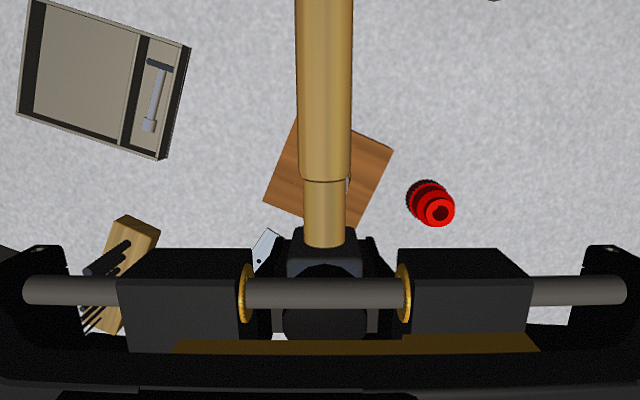

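{"api": "arm_command", "payload": {"plan": [[[0, 0, -0.4], 0], [[0, 0, -0.8], 0], [[0, 0, -1.0], 0], [[0, 0, -1.1], 0], [[0, 0, -1.2], 0]]}}

```text
time: 5.35
position: [0.5707, 0.0311, 0.212]
tool_rot: [-0.703, -0.073, 0.073, 0.703]
ft_force: [0.2, -0.3, -3.9]
grip_width: 0.0315
```

{"api": "arm_command", "payload": {"plan": [[[0, 0, 0], 0], [[0, 0, 0], 0], [[0, 0, 0], 0]]}}

```text
time: 5.65
position: [0.571, 0.0312, 0.2129]
tool_rot: [0.703, 0.073, -0.073, -0.703]
ft_force: [-0.1, -0.6, -3.8]
grip_width: 0.0321
```

```bash
python3 - <<'E'
from h import *
for n in('scene','side'):snap(n,n+'4')
crop('side4',290,130,370,210,7);crop('scene4',310,170,380,240,8);o=get_obs();print(o['position'],o['ft_force'],o['moment'],o['grip_width'],o['time'])
E
```

```text
[0.57094699 0.03115941 0.21285633] [ 0.40637762 -0.63365052 -4.1271618 ] [ 0.01395354 -0.02924018 -0.00806725] 0.031213192232366106 5.75
```

View pics/side4_c290_130.png

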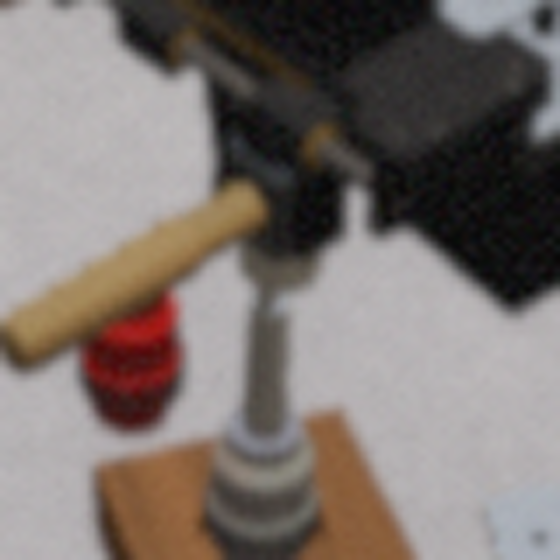

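View pics/scene4_c310_170.png

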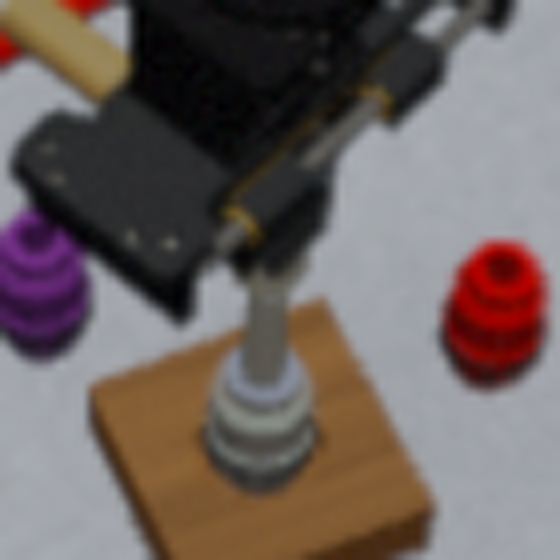

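{"api": "arm_command", "payload": {"plan": [[[-0.08, 0, 0], 0], [[-0.16, 0, -0.04], 0], [[-0.16, 0, -0.12], 0], [[-0.16, 0, -0.2], 0], [[-0.16, 0, -0.2], 0]]}}

```text
time: 6.25
position: [0.5665, 0.0312, 0.2071]
tool_rot: [-0.703, -0.073, 0.073, 0.703]
ft_force: [-0.7, 0.1, -4.2]
grip_width: 0.0317
```

{"api": "arm_command", "payload": {"plan": [[[0, 0, -0.02], 0], [[0, 0, -0.04], 0], [[0, 0, -0.04], 0]]}}

```text
time: 6.55
position: [0.5668, 0.0312, 0.2065]
tool_rot: [-0.703, -0.073, 0.073, 0.703]
ft_force: [-0.0, 0.4, -4.2]
grip_width: 0.0317
```

{"api": "arm_command", "payload": {"plan": [[[0, 0, -0.02], 0], [[0, 0, -0.04], 0], [[0, 0, -0.04], 0]]}}

```text
time: 6.85
position: [0.5667, 0.0312, 0.2055]
tool_rot: [-0.703, -0.073, 0.073, 0.703]
ft_force: [-0.3, -0.7, -3.0]
grip_width: 0.0314
```

{"api": "arm_command", "payload": {"plan": [[[0, 0, -0.02], 0], [[0, 0, -0.02], 0]]}}

```text
time: 7.05
position: [0.5667, 0.0312, 0.205]
tool_rot: [-0.703, -0.073, 0.073, 0.703]
ft_force: [-0.2, 0.1, -4.7]
grip_width: 0.0319
```

{"api": "arm_command", "payload": {"plan": [[[0, 0, -0.02], 0], [[0, 0, -0.02], 0]]}}

```text
time: 7.25
position: [0.5667, 0.0312, 0.2045]
tool_rot: [0.703, 0.073, -0.073, -0.703]
ft_force: [-0.2, -0.4, -3.6]
grip_width: 0.0314
```

{"api": "arm_command", "payload": {"plan": [[[0, 0, -0.02], 0], [[0, 0, -0.02], 0]]}}

```text
time: 7.45
position: [0.567, 0.0312, 0.2044]
tool_rot: [0.703, 0.073, -0.073, -0.703]
ft_force: [-0.0, -0.2, -1.5]
grip_width: 0.032
```

{"api": "arm_command", "payload": {"plan": [[[0, 0, -0.01], 0], [[0, 0, -0.01], 0]]}}

```text
time: 7.65
position: [0.5671, 0.0311, 0.2043]
tool_rot: [0.703, 0.073, -0.073, -0.703]
ft_force: [-0.9, 0.1, -0.2]
grip_width: 0.0317
```

{"api": "arm_command", "payload": {"plan": [[[0, 0, -0.01], 0], [[0, 0, -0.01], 0]]}}

```text
time: 7.85
position: [0.5672, 0.0311, 0.2041]
tool_rot: [0.703, 0.073, -0.073, -0.703]
ft_force: [0.6, 0.3, 1.8]
grip_width: 0.0317
```

{"api": "arm_command", "payload": {"plan": [[[0, 0, -0.02], 0], [[0, 0, -0.02], 0]]}}

```text
time: 8.05
position: [0.5673, 0.0311, 0.2037]
tool_rot: [0.703, 0.073, -0.072, -0.703]
ft_force: [-1.1, 0.1, 4.9]
grip_width: 0.0314
```

{"api": "arm_command", "payload": {"plan": [[[0, 0, -0.02], 0], [[0, 0, -0.02], 0]]}}

```text
time: 8.25
position: [0.5674, 0.0311, 0.2034]
tool_rot: [0.703, 0.074, -0.072, -0.703]
ft_force: [-1.2, -0.5, 6.8]
grip_width: 0.0316
```

{"api": "arm_command", "payload": {"plan": [[[0, 0, -0.02], 0], [[0, 0, -0.02], 0]]}}

```text
time: 8.45
position: [0.5676, 0.0311, 0.2033]
tool_rot: [0.704, 0.074, -0.072, -0.703]
ft_force: [-1.0, -0.3, 7.3]
grip_width: 0.0316
```

{"api": "arm_command", "payload": {"plan": [[[0, 0, -0.02], 0], [[0, 0, -0.02], 0]]}}

```text
time: 8.65
position: [0.5679, 0.0311, 0.2032]
tool_rot: [0.704, 0.074, -0.072, -0.703]
ft_force: [-1.8, 0.5, 9.6]
grip_width: 0.0318
```

{"api": "arm_command", "payload": {"plan": [[[0, 0, -0.02], 0], [[0, 0, -0.02], 0]]}}

```text
time: 8.85
position: [0.5681, 0.031, 0.2031]
tool_rot: [0.704, 0.074, -0.072, -0.703]
ft_force: [-1.7, -0.1, 10.8]
grip_width: 0.0316
```

{"api": "arm_command", "payload": {"plan": [[[0, 0, -0.015], 0], [[0, 0, -0.015], 0]]}}

```text
time: 9.05
position: [0.5683, 0.031, 0.203]
tool_rot: [0.704, 0.074, -0.071, -0.703]
ft_force: [-0.9, 0.6, 12.3]
grip_width: 0.0317
```

{"api": "arm_command", "payload": {"plan": [[[0, 0, -0.015], 0], [[0, 0, -0.015], 0]]}}

```text
time: 9.25
position: [0.5684, 0.031, 0.2028]
tool_rot: [0.704, 0.075, -0.071, -0.703]
ft_force: [-1.8, -0.7, 13.5]
grip_width: 0.0317
```

{"api": "arm_command", "payload": {"plan": [[[0, 0, -0.01], 0], [[0, 0, -0.01], 0]]}}

```text
time: 9.45
position: [0.5686, 0.031, 0.2029]
tool_rot: [0.704, 0.075, -0.071, -0.703]
ft_force: [-2.6, -0.3, 14.7]
grip_width: 0.0318
```

{"api": "arm_command", "payload": {"plan": [[[0, 0, 0], 0], [[0, 0, 0], 0]]}}

```text
time: 9.65
position: [0.5686, 0.0309, 0.2028]
tool_rot: [0.704, 0.075, -0.071, -0.703]
ft_force: [-1.1, 0.3, 13.9]
grip_width: 0.0319
```

{"api": "arm_command", "payload": {"plan": [[[0, 0, -0.012], 0], [[0, 0, -0.012], 0], [[0, 0, -0.012], 0]]}}

```text
time: 9.95
position: [0.5687, 0.0309, 0.2028]
tool_rot: [0.704, 0.075, -0.071, -0.703]
ft_force: [-1.7, 0.5, 14.6]
grip_width: 0.0315
```

```bash
python3 - <<'E'
from h import *
for n in('scene','side'):snap(n,n+'5')
crop('side5',290,130,370,210,7);crop('scene5',310,170,380,240,8);o=get_obs();print(o['position'],o['ft_force'],o['moment'],o['grip_width'],o['time'])
E
```

```text
[0.56873566 0.03095754 0.2027694 ] [-2.00578664  0.59781504 14.62138146] [ 0.11117863  0.40339922 -0.03070657] 0.03167690039654829 10.05
```

View pics/side5_c290_130.png

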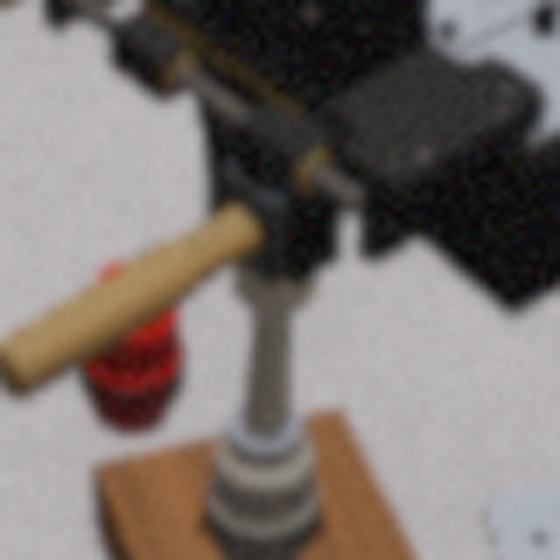

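View pics/scene5_c310_170.png

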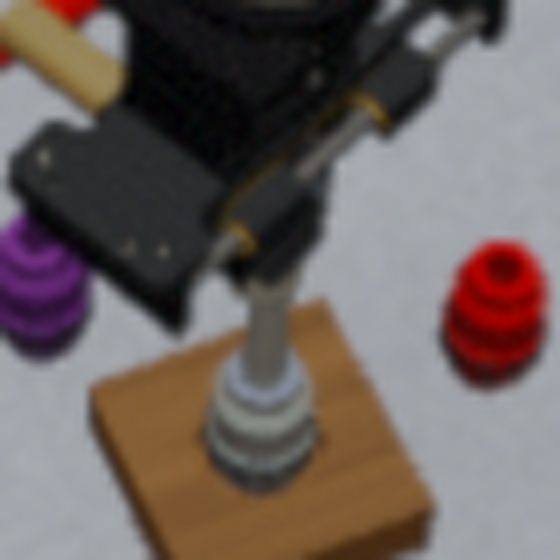

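{"api": "arm_command", "payload": {"plan": [[[0, 0, 0.1], 0], [[0, 0, 0.6], 0], [[0, 0, 1.4], 0], [[0, 0, 1.6], 0], [[0, 0, 1.6], 0]]}}

```text
time: 10.55
position: [0.5671, 0.0312, 0.2401]
tool_rot: [0.703, 0.073, -0.073, -0.703]
ft_force: [0.1, -0.1, -4.9]
grip_width: 0.0311
```

{"api": "arm_command", "payload": {"plan": [[[-0.2, 1, 0], 0], [[-0.6, 2.5, 0], 0], [[-1, 4, 0], 0], [[-1.4, 5.5, 0], 0], [[-1.7, 7, 0], 0]]}}

```text
time: 11.05
position: [0.5225, 0.2073, 0.2382]
tool_rot: [0.703, 0.072, -0.074, -0.703]
ft_force: [0.2, 0.2, -4.5]
grip_width: 0.0316
```

{"api": "arm_command", "payload": {"plan": [[[-0.4, 1.5, 0], 0], [[-0.4, 2, -0.5], 0], [[-0.4, 2.1, -2], 0], [[-0.4, 2.1, -3.5], 0], [[-0.4, 2.1, -5], 0]]}}

```text
time: 11.55
position: [0.5136, 0.2584, 0.1124]
tool_rot: [0.704, 0.073, -0.074, -0.703]
ft_force: [0.1, 0.5, -4.0]
grip_width: 0.0313
```

{"api": "arm_command", "payload": {"plan": [[[0, 0, 0], 0], [[0, 0, 0], 0], [[0, 0, 0], 0]]}}

```text
time: 11.85
position: [0.5159, 0.2588, 0.1163]
tool_rot: [-0.703, -0.074, 0.072, 0.704]
ft_force: [0.5, 0.1, -2.8]
grip_width: 0.0318
```

```bash
python3 - <<'E'
from h import *
for n in('scene','side','wrist'):snap(n,n+'6')
crop('side6',210,90,370,230,4.5);crop('scene6',300,160,380,240,7);o=get_obs();print(o['position'],o['ft_force'],o['moment'],o['grip_width'],o['time'])
E
```

```text
[0.51569876 0.25896859 0.11679136] [-1.74709841 -0.14678216 -4.05761999] [ 0.01072943  0.05841665 -0.02302435] 0.03147356588048589 12.0
```

View pics/side6_c210_90.png

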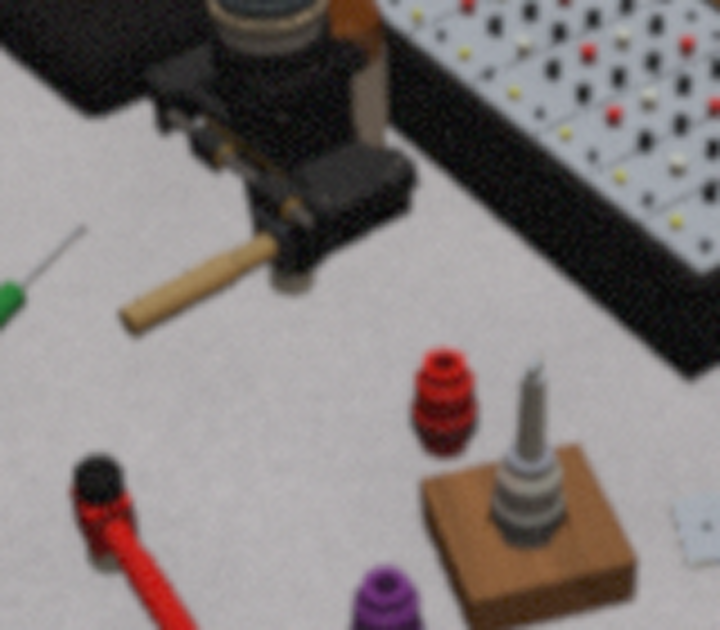

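View pics/scene6_c300_160.png

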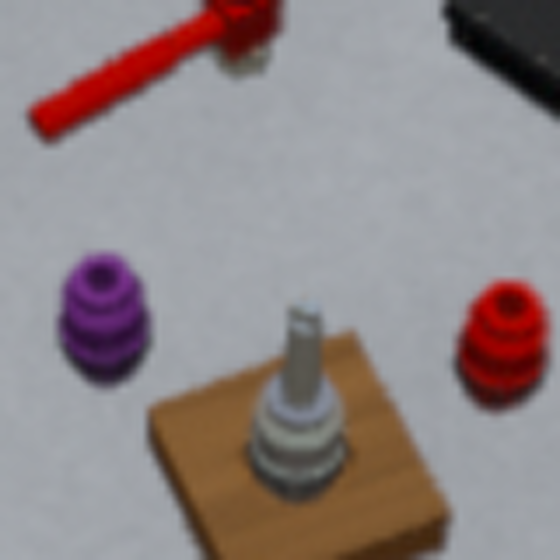

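{"api": "arm_command", "payload": {"plan": [[[0, 0, -1], 0], [[0, 0, -2], 0], [[0, 0, -3], 0], [[0, 0, -3.4], 0], [[0, 0, -3.5], 0]]}}

```text
time: 12.5
position: [0.5142, 0.2586, 0.027]
tool_rot: [0.703, 0.073, -0.073, -0.703]
ft_force: [0.6, -0.1, -3.6]
grip_width: 0.0312
```

{"api": "arm_command", "payload": {"plan": [[[0, 0, -0.04], 0], [[0, 0, -0.08], 0], [[0, 0, -0.08], 0]]}}

```text
time: 12.8
position: [0.515, 0.259, 0.0263]
tool_rot: [-0.703, -0.074, 0.072, 0.703]
ft_force: [0.5, -0.5, -3.7]
grip_width: 0.0315
```

{"api": "arm_command", "payload": {"plan": [[[0, 0, -0.04], 0], [[0, 0, -0.06], 0], [[0, 0, -0.06], 0]]}}

```text
time: 13.1
position: [0.515, 0.2589, 0.0253]
tool_rot: [-0.703, -0.074, 0.072, 0.703]
ft_force: [-0.9, 0.6, 5.3]
grip_width: 0.0318
```

{"api": "arm_command", "payload": {"plan": [[[0, 0, 0.03], 0], [[0, 0, 0.03], 0], [[0, 0, 0.03], 0], [[0, 0, 0.03], 0], [[0, 0, 0.03], 0]], "fingers": 1}}

```text
time: 13.6
position: [0.5142, 0.2587, 0.0244]
tool_rot: [0.703, 0.073, -0.073, -0.703]
ft_force: [0.4, 0.6, -0.2]
grip_width: 0.0635
```

{"api": "arm_command", "payload": {"plan": [[[0, 0, 0], 0], [[0, 0, 0], 0], [[0, 0, 0], 0]]}}

```text
time: 13.9
position: [0.5142, 0.2587, 0.0244]
tool_rot: [0.703, 0.073, -0.073, -0.703]
ft_force: [-0.2, -0.6, -0.4]
grip_width: 0.0841
```

{"api": "arm_command", "payload": {"plan": [[[0, 0, 1], 0], [[0, 0, 2.5], 0], [[0, 0, 4.5], 0], [[0, 0, 6.5], 0], [[0, 0, 8.2], 0]]}}

```text
time: 14.4
position: [0.5144, 0.2588, 0.2322]
tool_rot: [-0.703, -0.074, 0.072, 0.703]
ft_force: [0.7, -0.5, -0.2]
grip_width: 0.0868
```

```bash
python3 - <<'E'
from h import *
for n in('side','wrist','scene'):snap(n,n+'7')
crop('side7',220,140,360,240,5.5);o=get_obs();print(o['position'],o['ft_force'],o['moment'],o['grip_width'],o['time'])
E
```

```text
[0.51627313 0.25934376 0.2331349 ] [ 0.60453712 -0.33849742 -0.12503253] [0.02640736 0.03342411 0.00490716] 0.08701199902586612 14.55
```

View pics/side7_c220_140.png

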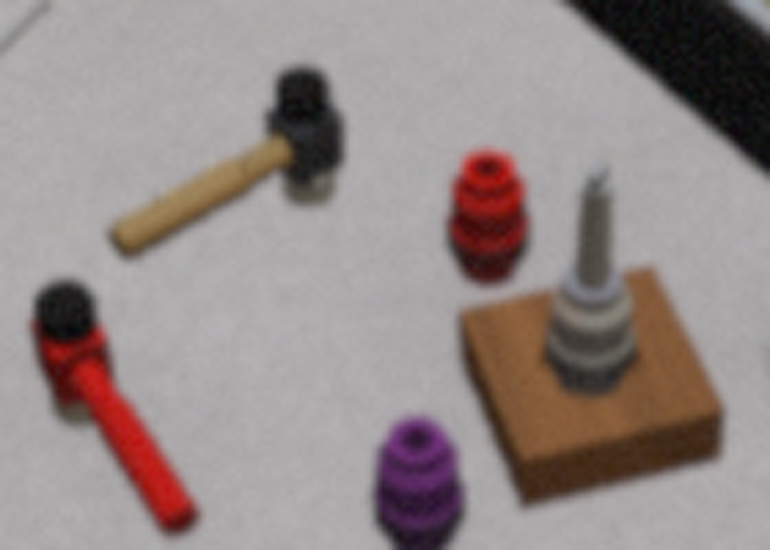

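View pics/wrist7.png

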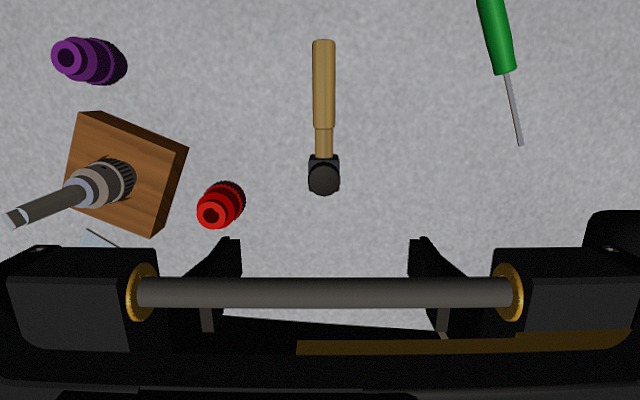

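```bash
python3 - <<'E'
from h import *
w=load('wrist7');print(atz(w,17,219,.1775),proj(w,[.5685,.032,.1775]))
# wrist3 tray corners
s=load('scene7');d=load('side7')
print(get_obs()['position'])
w=load('wrist3')
P=np.array([atz(w,*c,.026) for c in[(34,0),(190,47),(163,160),(17,117)]]);print(P.round(4).tolist(),P.mean(0))
E
```

```text
[0.56707254 0.04128609 0.1775    ] [  5.2963732  218.28604314]
[0.51627313 0.25934376 0.2331349 ]
[[0.4509, -0.3026, 0.026], [0.468, -0.1319, 0.026], [0.5928, -0.1494, 0.026], [0.5772, -0.322, 0.026]] [ 0.52222304 -0.22648511  0.026     ]
```

{"api": "arm_command", "payload": {"plan": [[[0.3, -1.5, 0], 0], [[0.7, -3, 0], 0], [[1, -4.5, 0], 0], [[1.4, -6, 0], 0], [[1.7, -7.5, 0], 0]]}}

```text
time: 15.05
position: [0.5558, 0.0698, 0.2274]
tool_rot: [-0.703, -0.072, 0.074, 0.704]
ft_force: [-0.2, 0.1, -0.1]
grip_width: 0.0868
```

{"api": "arm_command", "payload": {"plan": [[[0.3, -1.2, 0], 0], [[0.4, -1.6, 0], 0], [[0.4, -1.6, 0], 0], [[0.4, -1.6, 0], 0], [[0.4, -1.6, 0], 0]]}}

```text
time: 15.55
position: [0.5659, 0.0327, 0.229]
tool_rot: [-0.703, -0.073, 0.074, 0.704]
ft_force: [0.2, -0.0, -0.2]
grip_width: 0.0871
```

```bash
python3 - <<'E'
from h import *
for n in('side','wrist','scene'):snap(n,n+'8')
o=get_obs();print(o['position'],o['time']);w=load('wrist8');print(proj(w,o['position']-[0,0,.056]))
E
```

```text
[0.56641659 0.03244794 0.22949542] 15.7
[323.28431031 220.61589503]
```

View pics/wrist8.png

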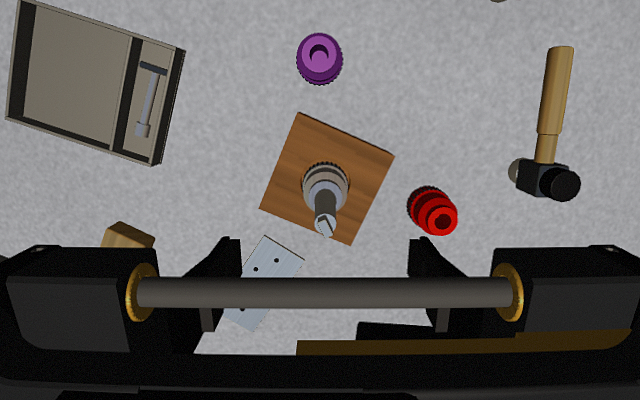

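```bash
python3 - <<'E'
from h import *
w=load('wrist8');print(atz(w,325,227,.1775),get_obs()['position'])
crop('wrist8',290,140,370,250,5)
print(atz(w,325,190,.1))
P=np.array([atz(w,*c,.026) for c in[(22,0),(186,47),(158,165),(7,118)]]);print(P.round(4).tolist(),P.mean(0))
E
```

```text
[0.56923399 0.03422065 0.1775    ] [0.56641659 0.03244794 0.22949542]
[0.56335894 0.03322027 0.1       ]
[[0.45, -0.3039, 0.026], [0.4652, -0.1301, 0.026], [0.5915, -0.1479, 0.026], [0.5731, -0.3212, 0.026]] [ 0.51992996 -0.22579264  0.026     ]
```

View pics/wrist8_c290_140.png

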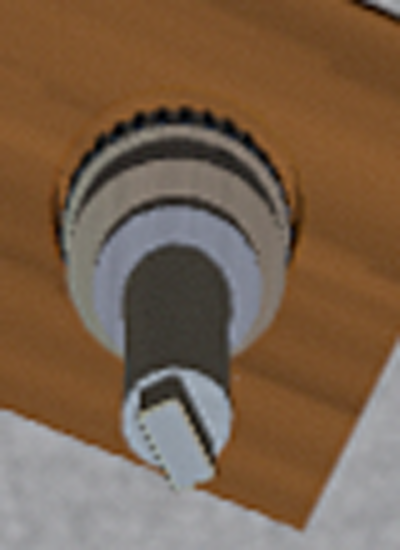

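{"api": "arm_command", "payload": {"plan": [[[0.14, 0.03, -0.8], 0], [[0.14, 0.03, -1.8], 0], [[0.14, 0.03, -2.8], 0], [[0.14, 0.03, -3.7], 0], [[0.14, 0.03, -4.2], 0]]}}

```text
time: 16.2
position: [0.5691, 0.0328, 0.1228]
tool_rot: [-0.703, -0.072, 0.074, 0.704]
ft_force: [-0.3, -0.6, 0.4]
grip_width: 0.0869
```

{"api": "arm_command", "payload": {"plan": [[[0, 0, 0], 0], [[0, 0, 0], 0], [[0, 0, 0], 0]]}}

```text
time: 16.5
position: [0.5713, 0.032, 0.1257]
tool_rot: [0.704, 0.074, -0.072, -0.703]
ft_force: [0.3, -0.6, 0.6]
grip_width: 0.0872
```

```bash
python3 - <<'E'
from h import *
for n in('side','wrist','scene'):snap(n,n+'9')
o=get_obs();print(o['position'],o['time'],o['ft_force']);crop('side9',270,110,370,230,5);crop('scene9',300,160,380,240,7)
E
```

```text
[0.5709589  0.03188498 0.12558   ] 16.65 [ 0.6767088   0.49927463 -0.71815383]
```

View pics/wrist9.png

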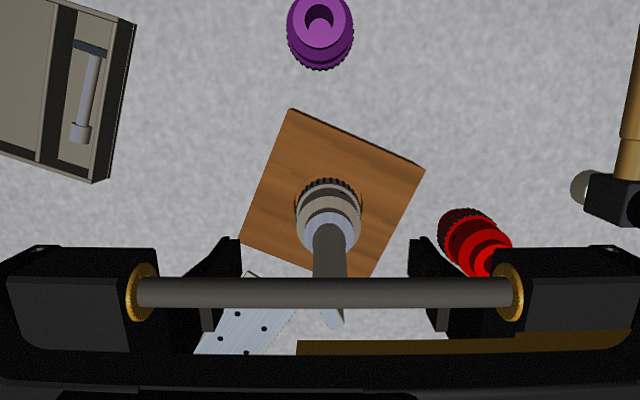

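View pics/side9_c270_110.png

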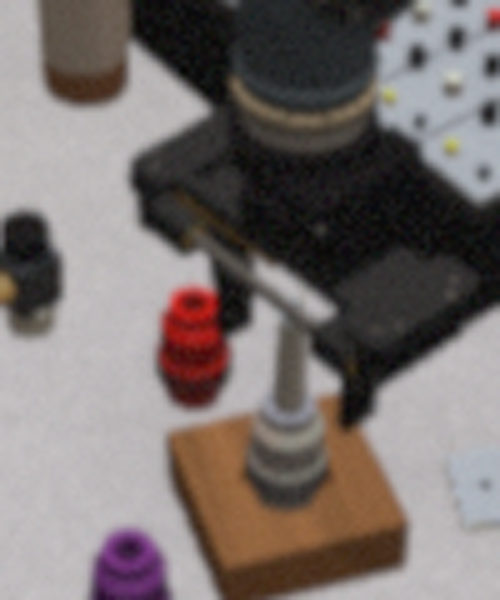

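View pics/scene9_c300_160.png

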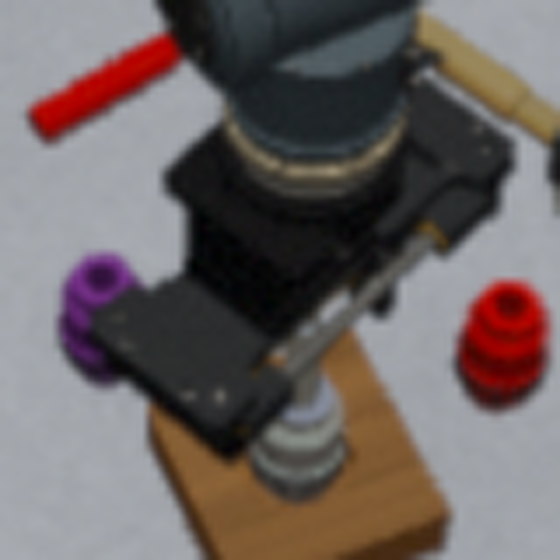

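{"api": "arm_command", "payload": {"plan": [[[0, 0.08, -0.08], 0], [[0, 0.08, -0.08], 0], [[0, 0.08, -0.08], 0]]}}

```text
time: 16.95
position: [0.5702, 0.034, 0.1226]
tool_rot: [0.703, 0.073, -0.073, -0.703]
ft_force: [0.1, 0.6, -0.1]
grip_width: 0.0874
```

{"api": "arm_command", "payload": {"plan": [[[0, 0, 0], 0], [[0, 0, 0], 0], [[0, 0, 0], 0], [[0, 0, 0], 0], [[0, 0, 0], 0]], "fingers": -1, "force": 10}}

```text
time: 17.45
position: [0.5703, 0.0339, 0.1225]
tool_rot: [0.703, 0.073, -0.073, -0.703]
ft_force: [-0.3, 0.8, -0.3]
grip_width: 0.0547
```

{"api": "arm_command", "payload": {"plan": [[[0, 0, 0], 0], [[0, 0, 0], 0], [[0, 0, 0], 0], [[0, 0, 0], 0], [[0, 0, 0], 0]]}}

```text
time: 17.95
position: [0.5702, 0.034, 0.1225]
tool_rot: [-0.703, -0.073, 0.073, 0.703]
ft_force: [-1.1, 0.8, 0.2]
grip_width: 0.0167
```

```bash
python3 - <<'E'
from h import *
for n in('side','wrist','scene'):snap(n,n+'10')
o=get_obs();print(o['position'],o['time'],o['ft_force'],o['moment'],o['grip_width']);crop('side10',270,110,370,230,5);crop('scene10',300,160,380,240,7)
E
```

```text
[0.57020933 0.03406641 0.12250178] 18.1 [0.69120873 1.38734748 0.54318267] [ 0.14205208  0.02777689 -0.01424471] 0.01680331810066991
```

View pics/wrist10.png

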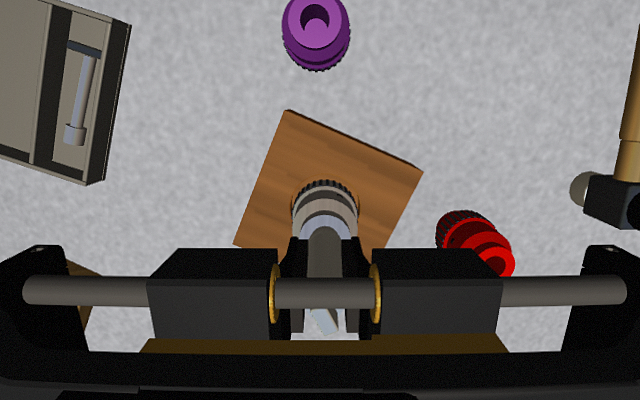

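View pics/side10_c270_110.png

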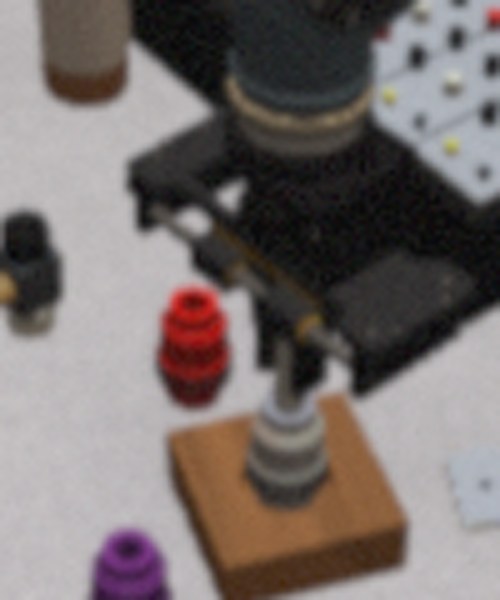

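{"api": "arm_command", "payload": {"plan": [[[0, 0, 0], 0], [[0, 0, 0], 0], [[0, 0, 0], 0]], "force": 50}}

```text
time: 18.4
position: [0.5702, 0.0341, 0.1225]
tool_rot: [-0.703, -0.073, 0.073, 0.703]
ft_force: [1.1, 0.2, -0.6]
grip_width: 0.0161
```

{"api": "arm_command", "payload": {"plan": [[[0, 0, 0.05], 0], [[0, 0, 0.1], 0], [[0, 0, 0.2], 0], [[0, 0, 0.3], 0], [[0, 0, 0.4], 0]]}}

```text
time: 18.9
position: [0.5701, 0.0339, 0.1324]
tool_rot: [-0.703, -0.073, 0.073, 0.703]
ft_force: [0.1, 0.2, -8.7]
grip_width: 0.0162
```

```bash
python3 - <<'E'
from h import *
snap('side','side11')
o=get_obs();print(o['position'],o['time'],o['ft_force'],o['moment'],o['grip_width']);crop('side11',270,110,370,230,5)
E
```

```text
[0.57039065 0.0339024  0.13292863] 18.95 [-0.4970929   0.37107817 -7.45400365] [ 0.00759045  0.0439803  -0.0357325 ] 0.016275262018974033
```

View pics/side11_c270_110.png

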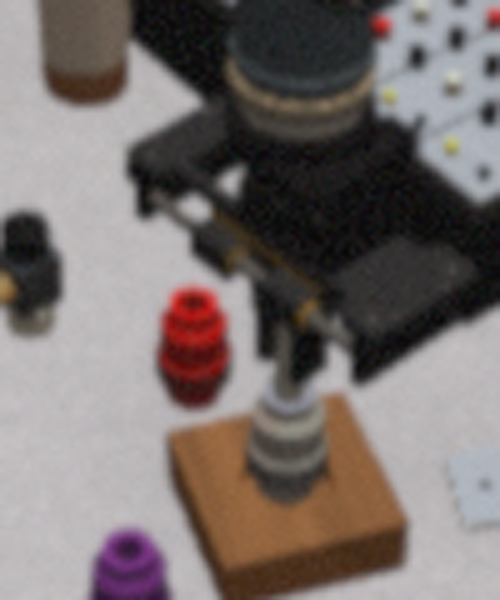

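{"api": "arm_command", "payload": {"plan": [[[0, 0, 0.3], 0], [[0, 0, 0.8], 0], [[0, 0, 1.4], 0], [[0, 0, 2], 0], [[0, 0, 2.4], 0]]}}

```text
time: 19.45
position: [0.5719, 0.0337, 0.1957]
tool_rot: [0.704, 0.075, -0.071, -0.703]
ft_force: [0.5, -0.3, -1.4]
grip_width: 0.0163
```

{"api": "arm_command", "payload": {"plan": [[[0, 0, 0], 0], [[0, 0, 0], 0], [[0, 0, 0], 0], [[0, 0, 0], 0], [[0, 0, 0], 0]]}}

```text
time: 19.95
position: [0.5699, 0.034, 0.1918]
tool_rot: [-0.703, -0.072, 0.073, 0.703]
ft_force: [-0.3, -1.0, -0.5]
grip_width: 0.0162
```

{"api": "arm_command", "payload": {"plan": [[[-0.05, -0.3, 0], 0], [[-0.16, -0.9, 0], 0], [[-0.32, -1.8, 0], 0], [[-0.5, -2.8, 0], 0], [[-0.68, -3.8, 0], 0]]}}

```text
time: 20.45
position: [0.5527, -0.063, 0.1925]
tool_rot: [0.704, 0.073, -0.073, -0.703]
ft_force: [0.5, -0.5, -1.1]
grip_width: 0.016
```

{"api": "arm_command", "payload": {"plan": [[[-0.18, -1, 0], 0], [[-0.36, -2, 0], 0], [[-0.54, -3, 0], 0], [[-0.72, -4, 0], 0], [[-0.9, -5, 0], 0]]}}

```text
time: 20.95
position: [0.5298, -0.1883, 0.1925]
tool_rot: [0.703, 0.073, -0.073, -0.703]
ft_force: [0.2, 0.1, -1.4]
grip_width: 0.0163
```

{"api": "arm_command", "payload": {"plan": [[[-0.16, -0.9, 0], 0], [[-0.3, -1.6, 0], 0], [[-0.4, -2.2, 0], 0], [[-0.46, -2.6, 0], 0], [[-0.46, -2.7, 0], 0]]}}

```text
time: 21.45
position: [0.5191, -0.2547, 0.1925]
tool_rot: [0.703, 0.073, -0.072, -0.703]
ft_force: [-0.5, -0.0, -2.1]
grip_width: 0.0158
```

```bash
python3 - <<'E'
from h import *
for n in('side','wrist','scene'):snap(n,n+'12')
o=get_obs();print(o['position'],o['time'],o['ft_force'],o['moment'],o['grip_width']);crop('side12',300,180,430,330,4)
crop('scene12',215,180,325,310,4.5)
E
```

```text
[ 0.51926729 -0.25294159  0.19241676] 21.6 [-0.42794122  0.40836246 -1.11603193] [0.06439299 0.06053224 0.03715718] 0.016160302119730418
```

View pics/side12_c300_180.png

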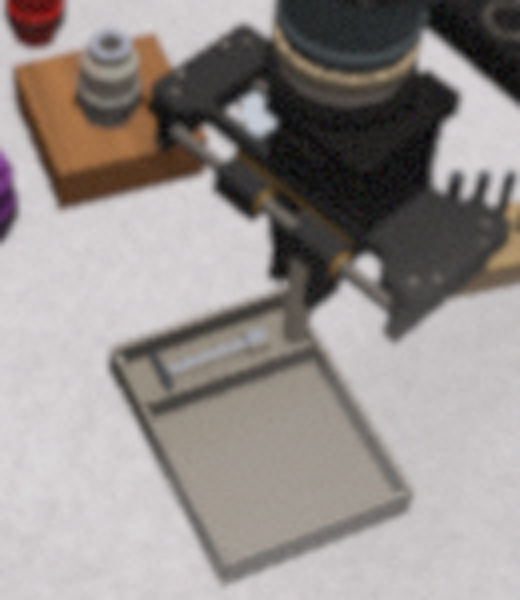

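View pics/wrist12.png

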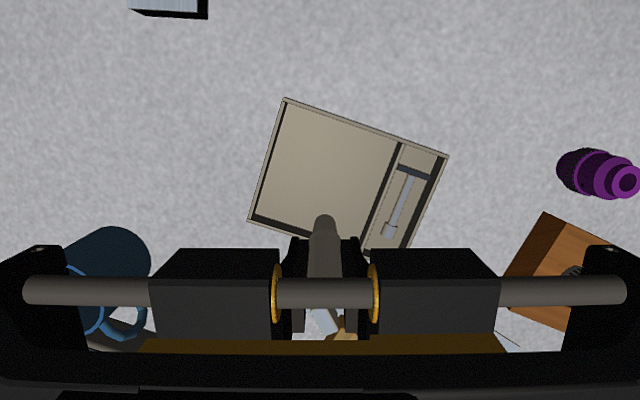

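View pics/scene12_c215_180.png

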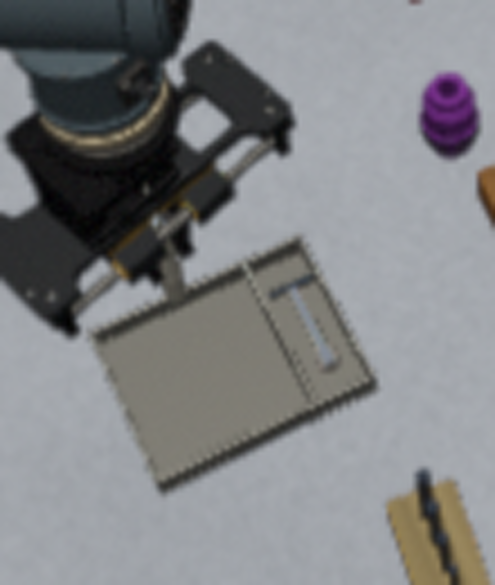

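The pictures show that the chuck came off the arbor on the lift. It is still standing in the block (side crop at (108,80)), and only the arbor is in the gripper. I'll take the arbor back to the socket, tap it a bit firmer (about 20–21 N) and lift more gently.

{"api": "arm_command", "payload": {"plan": [[[0.24, 1.4, 0], 0], [[0.5, 2.8, 0], 0], [[0.76, 4.3, 0], 0], [[1, 5.8, 0], 0], [[1.28, 7.3, 0], 0]]}}

```text
time: 22.1
position: [0.551, -0.0684, 0.1926]
tool_rot: [-0.703, -0.073, 0.073, 0.703]
ft_force: [0.5, -0.3, -1.8]
grip_width: 0.0163
```

{"api": "arm_command", "payload": {"plan": [[[0.24, 1.4, 0], 0], [[0.5, 2.8, 0], 0], [[0.7, 3.8, 0], 0], [[0.76, 4.2, 0], 0], [[0.76, 4.2, 0], 0]]}}

```text
time: 22.6
position: [0.5699, 0.0357, 0.1925]
tool_rot: [0.703, 0.074, -0.074, -0.703]
ft_force: [-0.2, -0.0, -2.2]
grip_width: 0.0163
```

{"api": "arm_command", "payload": {"plan": [[[0, 0, 0], 0], [[0, 0, 0], 0], [[0, 0, 0], 0]]}}

```text
time: 22.9
position: [0.5702, 0.0326, 0.1925]
tool_rot: [0.703, 0.072, -0.072, -0.703]
ft_force: [0.7, -0.3, -1.4]
grip_width: 0.0158
```

```bash
python3 - <<'E'
from h import *
for n in('side','wrist','scene'):snap(n,n+'13')
o=get_obs();print(o['position'],o['time'],o['ft_force'],o['moment'],o['grip_width']);crop('side13',285,120,365,230,6)
crop('scene13',300,160,380,250,6.5);crop('wrist13',270,120,380,360,2.5)
E
```

```text
[0.57023067 0.03309024 0.19250841] 23.05 [ 0.05432813 -0.27830101 -1.54494224] [0.04804636 0.01105059 0.02067846] 0.01624504004385558
```

View pics/side13_c285_120.png

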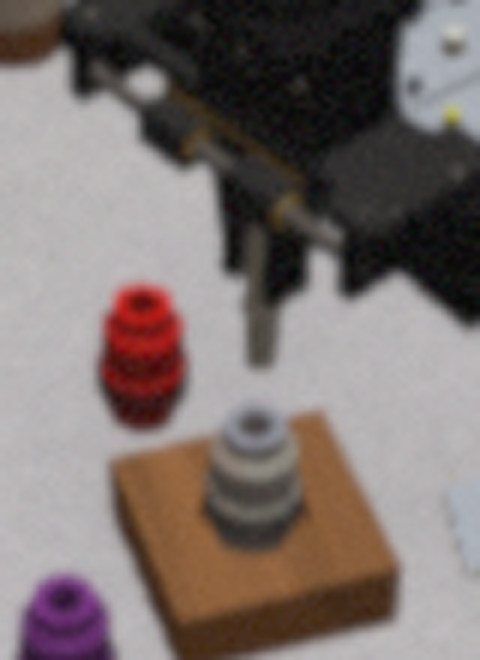

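View pics/wrist13.png

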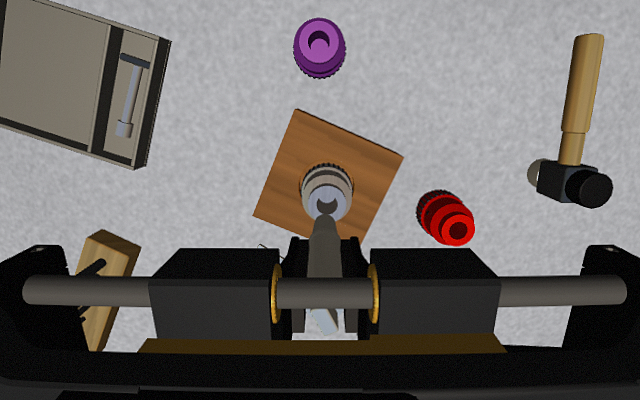

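View pics/scene13_c300_160.png

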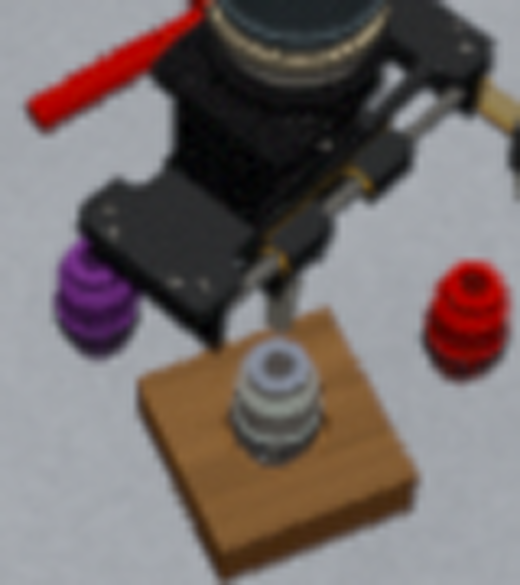

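```bash
python3 - <<'E'
from h import *
s=load('scene13');d=load('side13');w=load('wrist13')
S=lambda u,v:(s,*C(u,v,300,160,6.5)); D=lambda u,v:(d,*C(u,v,285,120,6))
print('socket',tri([S(278,362),D(256,424)]),atz(*S(278,362),.1),atz(*D(256,424),.1),atz(w,327,203,.1))
print('bottom',tri([S(281,324),D(261,361)]))
for z in(.145,.15,.155):print(z,atz(w,323,219,z))
# previous chuck top estimate w/ side0: ring
crop('wrist13',290,150,370,250,6)
E
```

```text
socket (array([0.5688676 , 0.0336765 , 0.10051323]), [array([-0.1,  0.2]), array([-0.2, -0.2])]) [0.5681878  0.03461212 0.1       ] [0.56923526 0.03318886 0.1       ] [0.56839971 0.03483696 0.1       ]
bottom (array([0.57048023, 0.03317957, 0.14051372]), [array([-0.,  0.]), array([-0., -0.])])
0.145 [0.56667452 0.03145057 0.145     ]
0.15 [0.56497597 0.03111833 0.15      ]
0.155 [0.56327741 0.0307861  0.155     ]
```

View pics/wrist13_c290_150.png

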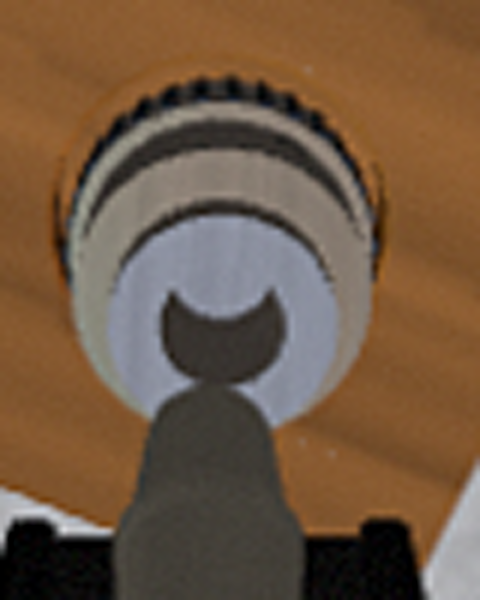

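{"api": "arm_command", "payload": {"plan": [[[-0.06, 0.04, -0.4], 0], [[-0.06, 0.04, -0.8], 0], [[-0.06, 0.04, -1.2], 0], [[-0.06, 0.04, -1.4], 0], [[-0.06, 0.04, -1.4], 0]]}}

```text
time: 23.55
position: [0.5679, 0.0351, 0.156]
tool_rot: [-0.703, -0.072, 0.074, 0.704]
ft_force: [-0.3, 0.1, -1.9]
grip_width: 0.0161
```

{"api": "arm_command", "payload": {"plan": [[[0, 0, -0.1], 0], [[0, 0, -0.2], 0], [[0, 0, -0.3], 0]]}}

```text
time: 23.85
position: [0.569, 0.0349, 0.1501]
tool_rot: [0.703, 0.073, -0.073, -0.703]
ft_force: [1.1, -0.2, -1.5]
grip_width: 0.0158
```

{"api": "arm_command", "payload": {"plan": [[[0, 0, -0.1], 0], [[0, 0, -0.2], 0], [[0, 0, -0.3], 0]]}}

```text
time: 24.15
position: [0.5688, 0.0349, 0.1424]
tool_rot: [0.703, 0.073, -0.073, -0.703]
ft_force: [0.3, 0.4, -2.5]
grip_width: 0.0161
```

{"api": "arm_command", "payload": {"plan": [[[0, 0, -0.12], 0], [[0, 0, -0.24], 0], [[0, 0, -0.36], 0], [[0, 0, -0.48], 0]]}}

```text
time: 24.55
position: [0.5692, 0.0347, 0.1304]
tool_rot: [0.704, 0.073, -0.073, -0.703]
ft_force: [0.4, -0.8, -1.1]
grip_width: 0.016
```

{"api": "arm_command", "payload": {"plan": [[[0, 0, -0.08], 0], [[0, 0, -0.16], 0], [[0, 0, -0.2], 0]]}}

```text
time: 24.85
position: [0.5691, 0.0348, 0.1254]
tool_rot: [0.703, 0.073, -0.073, -0.703]
ft_force: [1.5, -0.8, -1.3]
grip_width: 0.0161
```

{"api": "arm_command", "payload": {"plan": [[[0, 0, -0.04], 0], [[0, 0, -0.08], 0], [[0, 0, -0.08], 0]]}}

```text
time: 25.15
position: [0.5692, 0.0348, 0.1238]
tool_rot: [0.704, 0.073, -0.073, -0.703]
ft_force: [0.7, -0.5, 0.5]
grip_width: 0.0163
```

{"api": "arm_command", "payload": {"plan": [[[0, 0, -0.04], 0], [[0, 0, -0.04], 0]]}}

```text
time: 25.35
position: [0.5694, 0.0347, 0.1233]
tool_rot: [0.704, 0.074, -0.072, -0.703]
ft_force: [1.0, -1.8, 4.7]
grip_width: 0.0163
```

{"api": "arm_command", "payload": {"plan": [[[0, 0, 0], 0], [[0, 0, 0], 0], [[0, 0, 0], 0], [[0, 0, 0], 0], [[0, 0, 0], 0]], "fingers": 1, "force": 60}}

```text
time: 25.85
position: [0.5683, 0.0352, 0.1221]
tool_rot: [-0.703, -0.073, 0.073, 0.704]
ft_force: [0.9, 0.9, -0.4]
grip_width: 0.0477
```

{"api": "arm_command", "payload": {"plan": [[[0, 0, 0.8], 0], [[0, 0, 2.4], 0], [[0, 0, 4.2], 0], [[-0.3, 1.2, 4.6], 0], [[-0.6, 2.8, 4.6], 0]]}}

```text
time: 26.35
position: [0.5559, 0.1043, 0.2405]
tool_rot: [0.704, 0.074, -0.069, -0.703]
ft_force: [0.0, -0.0, -0.4]
grip_width: 0.0843
```

```bash
python3 - <<'E'
from h import *
for n in('side','scene'):snap(n,n+'14')
o=get_obs();print(o['position'],o['time'],o['ft_force'],o['moment'],o['grip_width']);crop('side14',220,140,360,240,5.5)
crop('scene14',300,160,380,250,6.5)
E
```

```text
[0.55218256 0.1088313  0.23817188] 26.45 [-0.70343741 -0.241496   -0.13146908] [-0.0251175   0.05748721  0.02146345] 0.08610984610656772
```

View pics/side14_c220_140.png

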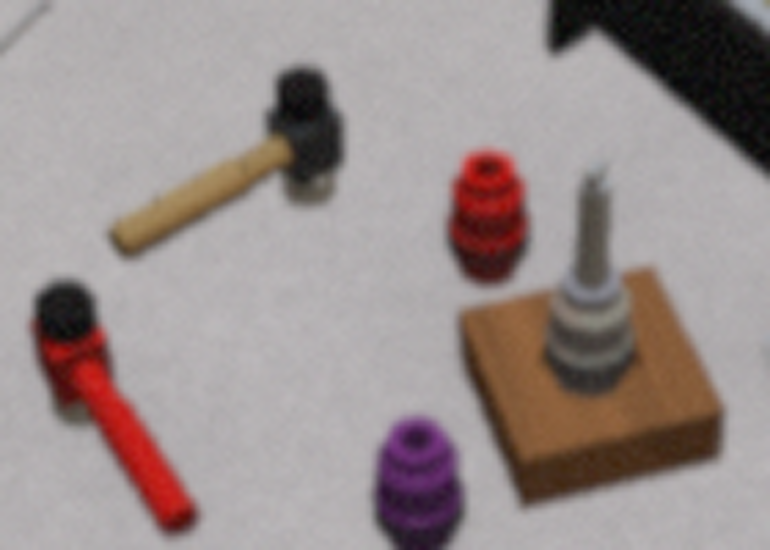

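View pics/scene14_c300_160.png

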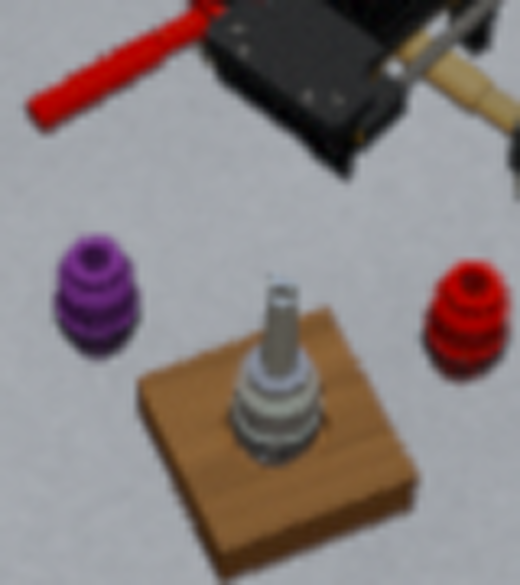

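{"api": "arm_command", "payload": {"plan": [[[-0.4, 1.6, 0], 0], [[-0.8, 3.2, 0], 0], [[-1.2, 4.8, -0.8], 0], [[-1.58, 6.15, -2], 0], [[-1.58, 6.15, -3.6], 0]]}}

```text
time: 26.95
position: [0.5141, 0.2627, 0.1479]
tool_rot: [-0.702, -0.076, 0.073, 0.704]
ft_force: [0.6, -0.5, 0.6]
grip_width: 0.0869
```

```bash
python3 - <<'E'
from h import *
snap('wrist','wrist15')
o=get_obs();print(o['position'],o['time'])
E
```

```text
[0.50951071 0.25927616 0.14033375] 27.0
```

View pics/wrist15.png

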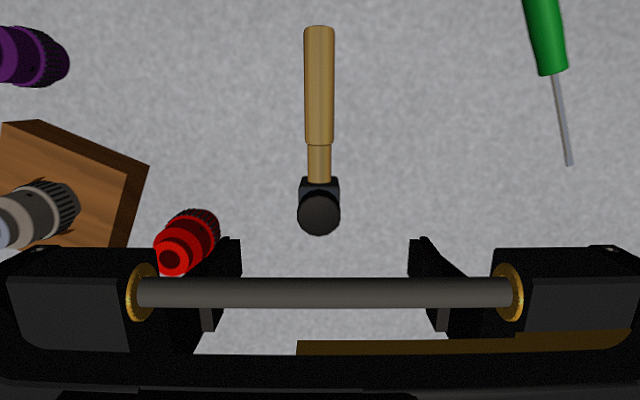

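{"api": "arm_command", "payload": {"plan": [[[0, 0, -0.8], 0], [[0, 0, -2], 0], [[0, 0, -3.4], 0], [[0, 0, -4.6], 0], [[0, 0, -4.9], 0]]}}

```text
time: 27.5
position: [0.5124, 0.2572, 0.0223]
tool_rot: [0.704, 0.07, -0.075, -0.703]
ft_force: [-1.2, 0.4, -0.2]
grip_width: 0.0865
```

{"api": "arm_command", "payload": {"plan": [[[0, 0, 0], 0], [[0, 0, 0], 0], [[0, 0, 0], 0], [[0, 0, 0], 0], [[0, 0, 0], 0]], "fingers": -1, "force": 60}}

```text
time: 28.0
position: [0.5149, 0.2589, 0.0261]
tool_rot: [-0.703, -0.074, 0.072, 0.703]
ft_force: [-0.2, 1.0, -0.7]
grip_width: 0.0547
```

{"api": "arm_command", "payload": {"plan": [[[0, 0, 0], 0], [[0, 0, 0], 0], [[0, 0, 0], 0], [[0, 0, 0], 0]]}}

```text
time: 28.4
position: [0.5142, 0.2587, 0.0251]
tool_rot: [0.703, 0.073, -0.073, -0.703]
ft_force: [-0.2, -0.7, 2.0]
grip_width: 0.0314
```

{"api": "arm_command", "payload": {"plan": [[[0, 0, 0.8], 0], [[0, 0, 2.4], 0], [[0, 0, 4.2], 0], [[0, 0, 6], 0], [[0.1, -0.4, 7.8], 0]]}}

```text
time: 28.9
position: [0.5152, 0.2492, 0.2206]
tool_rot: [-0.703, -0.072, 0.074, 0.703]
ft_force: [0.2, 1.0, -3.9]
grip_width: 0.0315
```

{"api": "arm_command", "payload": {"plan": [[[0.3, -1.4, 0.6], 0], [[0.7, -3, 0.6], 0], [[1.1, -4.6, 0.6], 0], [[1.5, -6.2, 0.6], 0], [[1.8, -7.6, 0.6], 0]]}}

```text
time: 29.4
position: [0.5611, 0.0568, 0.2339]
tool_rot: [-0.703, -0.072, 0.074, 0.703]
ft_force: [0.0, 0.0, -3.4]
grip_width: 0.0316
```

{"api": "arm_command", "payload": {"plan": [[[0.2, -0.8, 0], 0], [[0.23, -1.03, 0], 0], [[0.23, -1.03, -0.4], 0], [[0.23, -1.03, -0.8], 0], [[0.23, -1.03, -0.9], 0]]}}

```text
time: 29.9
position: [0.5654, 0.0345, 0.2102]
tool_rot: [-0.703, -0.072, 0.075, 0.704]
ft_force: [0.1, 0.4, -4.0]
grip_width: 0.0317
```

{"api": "arm_command", "payload": {"plan": [[[0, 0, 0], 0], [[0, 0, -0.05], 0], [[0, 0, -0.1], 0], [[0, 0, -0.1], 0]]}}

```text
time: 30.3
position: [0.5676, 0.0332, 0.2101]
tool_rot: [0.703, 0.073, -0.073, -0.703]
ft_force: [-0.2, 0.1, -4.2]
grip_width: 0.0312
```

{"api": "arm_command", "payload": {"plan": [[[0, 0, -0.08], 0], [[0, 0, -0.16], 0], [[0, 0, -0.2], 0], [[0, 0, -0.2], 0]]}}

```text
time: 30.7
position: [0.5673, 0.0329, 0.2048]
tool_rot: [-0.703, -0.073, 0.073, 0.703]
ft_force: [-1.1, 0.1, -3.5]
grip_width: 0.0316
```

{"api": "arm_command", "payload": {"plan": [[[0, 0, -0.03], 0], [[0, 0, -0.03], 0]]}}

```text
time: 30.9
position: [0.5675, 0.0329, 0.2042]
tool_rot: [-0.703, -0.073, 0.073, 0.703]
ft_force: [-0.3, -0.3, -4.4]
grip_width: 0.0315
```

{"api": "arm_command", "payload": {"plan": [[[0, 0, -0.03], 0], [[0, 0, -0.03], 0]]}}

```text
time: 31.1
position: [0.5677, 0.0329, 0.2037]
tool_rot: [0.703, 0.073, -0.073, -0.703]
ft_force: [0.9, -0.4, -2.7]
grip_width: 0.0316
```

{"api": "arm_command", "payload": {"plan": [[[0, 0, -0.02], 0], [[0, 0, -0.04], 0], [[0, 0, -0.06], 0], [[0, 0, -0.06], 0]]}}

```text
time: 31.5
position: [0.5684, 0.0328, 0.2034]
tool_rot: [0.704, 0.074, -0.072, -0.703]
ft_force: [-0.9, -0.7, 4.7]
grip_width: 0.0312
```

{"api": "arm_command", "payload": {"plan": [[[0, 0, -0.02], 0], [[0, 0, -0.04], 0], [[0, 0, -0.04], 0]]}}

```text
time: 31.8
position: [0.5688, 0.0327, 0.2031]
tool_rot: [0.704, 0.074, -0.072, -0.703]
ft_force: [-1.6, 0.1, 9.2]
grip_width: 0.0318
```

{"api": "arm_command", "payload": {"plan": [[[0, 0, -0.02], 0], [[0, 0, -0.03], 0], [[0, 0, -0.03], 0]]}}

```text
time: 32.1
position: [0.5692, 0.0327, 0.203]
tool_rot: [0.704, 0.075, -0.071, -0.703]
ft_force: [-2.0, 0.4, 10.6]
grip_width: 0.0317
```

{"api": "arm_command", "payload": {"plan": [[[-0.02, 0, -0.02], 0], [[-0.04, 0, -0.04], 0], [[-0.04, 0, -0.04], 0]]}}

```text
time: 32.4
position: [0.5689, 0.0327, 0.2026]
tool_rot: [0.704, 0.075, -0.071, -0.703]
ft_force: [-1.4, 0.2, 12.7]
grip_width: 0.0316
```

{"api": "arm_command", "payload": {"plan": [[[0, 0, -0.02], 0], [[0, 0, -0.02], 0]]}}

```text
time: 32.6
position: [0.5691, 0.0326, 0.2025]
tool_rot: [0.704, 0.076, -0.07, -0.703]
ft_force: [-1.1, 0.3, 14.7]
grip_width: 0.0319
```

{"api": "arm_command", "payload": {"plan": [[[0, 0, -0.02], 0], [[0, 0, -0.02], 0]]}}

```text
time: 32.8
position: [0.5694, 0.0326, 0.2024]
tool_rot: [0.704, 0.076, -0.07, -0.703]
ft_force: [-2.3, 0.1, 16.4]
grip_width: 0.0317
```

{"api": "arm_command", "payload": {"plan": [[[-0.02, 0, -0.01], 0], [[-0.02, 0, -0.01], 0]]}}

```text
time: 33.0
position: [0.5691, 0.0326, 0.2023]
tool_rot: [0.704, 0.076, -0.07, -0.703]
ft_force: [-1.8, 0.1, 16.6]
grip_width: 0.0314
```

{"api": "arm_command", "payload": {"plan": [[[0, 0, 0], 0], [[0, 0, 0], 0]]}}

```text
time: 33.2
position: [0.5691, 0.0326, 0.2023]
tool_rot: [0.704, 0.076, -0.07, -0.703]
ft_force: [-1.0, -0.2, 16.3]
grip_width: 0.0315
```

{"api": "arm_command", "payload": {"plan": [[[0, 0, -0.015], 0], [[0, 0, -0.015], 0]]}}

```text
time: 33.4
position: [0.5693, 0.0326, 0.2023]
tool_rot: [0.704, 0.076, -0.07, -0.703]
ft_force: [-2.0, 0.0, 18.7]
grip_width: 0.032
```

{"api": "arm_command", "payload": {"plan": [[[0.06, 0, 0.1], 0], [[0.06, 0, 0.4], 0], [[0.06, 0, 1.2], 0], [[0, 0.8, 1.5], 0], [[-0.3, 2.2, 1.5], 0]]}}

```text
time: 33.9
position: [0.5603, 0.0866, 0.2359]
tool_rot: [0.704, 0.073, -0.071, -0.703]
ft_force: [1.0, 1.1, -4.2]
grip_width: 0.0319
```

{"api": "arm_command", "payload": {"plan": [[[-0.4, 1.6, 0], 0], [[-0.8, 3.2, 0], 0], [[-1.2, 4.8, 0], 0], [[-1.6, 6.2, 0], 0], [[-1.85, 6.85, -1.2], 0]]}}

```text
time: 34.4
position: [0.514, 0.2632, 0.2078]
tool_rot: [-0.702, -0.077, 0.071, 0.704]
ft_force: [2.0, -0.2, -4.3]
grip_width: 0.0316
```

{"api": "arm_command", "payload": {"plan": [[[0, 0, -1.4], 0], [[0, 0, -3], 0], [[0, 0, -4.6], 0], [[0, 0, -5.8], 0], [[0, 0, -6.4], 0]]}}

```text
time: 34.9
position: [0.5096, 0.2585, 0.0413]
tool_rot: [0.704, 0.07, -0.075, -0.703]
ft_force: [-0.1, -0.2, -3.9]
grip_width: 0.032
```

{"api": "arm_command", "payload": {"plan": [[[0, 0, 0], 0], [[0, 0, 0], 0]]}}

```text
time: 35.1
position: [0.5122, 0.2592, 0.0447]
tool_rot: [0.703, 0.073, -0.073, -0.703]
ft_force: [0.3, -0.2, -3.9]
grip_width: 0.0315
```

{"api": "arm_command", "payload": {"plan": [[[0, 0, -0.3], 0], [[0, 0, -0.6], 0], [[0, 0, -0.7], 0], [[0, 0, -0.74], 0]]}}

```text
time: 35.5
position: [0.5121, 0.2591, 0.0265]
tool_rot: [0.703, 0.073, -0.073, -0.703]
ft_force: [0.7, -0.3, -4.2]
grip_width: 0.0313
```

{"api": "arm_command", "payload": {"plan": [[[0, 0, -0.03], 0], [[0, 0, -0.06], 0], [[0, 0, -0.06], 0]]}}

```text
time: 35.8
position: [0.5123, 0.2592, 0.0252]
tool_rot: [-0.703, -0.073, 0.073, 0.703]
ft_force: [-0.0, 1.1, -4.6]
grip_width: 0.0312
```

{"api": "arm_command", "payload": {"plan": [[[0, 0, -0.02], 0], [[0, 0, -0.04], 0], [[0, 0, -0.04], 0]]}}

```text
time: 36.1
position: [0.5124, 0.2593, 0.0251]
tool_rot: [-0.703, -0.073, 0.073, 0.703]
ft_force: [-3.0, -0.9, 4.7]
grip_width: 0.0318
```

{"api": "arm_command", "payload": {"plan": [[[0, 0, 0.02], 0], [[0, 0, 0.02], 0], [[0, 0, 0.02], 0], [[0, 0, 0.02], 0], [[0, 0, 0.02], 0]], "fingers": 1}}

```text
time: 36.6
position: [0.5123, 0.2592, 0.0245]
tool_rot: [-0.703, -0.073, 0.073, 0.703]
ft_force: [0.2, -0.2, 0.3]
grip_width: 0.0636
```

{"api": "arm_command", "payload": {"plan": [[[0, 0, 0], 0], [[0, 0, 0], 0], [[0, 0, 0.6], 0], [[0, 0, 1.8], 0], [[0, 0, 3.6], 0]]}}

```text
time: 37.1
position: [0.5105, 0.2586, 0.1144]
tool_rot: [0.704, 0.071, -0.075, -0.703]
ft_force: [1.0, 0.6, 0.6]
grip_width: 0.0868
```

{"api": "arm_command", "payload": {"plan": [[[0, 0, 1.8], 0], [[0, 0, 3.6], 0], [[0.2, -0.9, 4.5], 0], [[0.6, -2.4, 4.6], 0], [[1, -4, 4.6], 0]]}}

```text
time: 37.6
position: [0.538, 0.159, 0.2327]
tool_rot: [0.703, 0.076, -0.072, -0.703]
ft_force: [0.2, -0.1, -1.3]
grip_width: 0.0867
```

```bash
python3 - <<'E'
from h import *
for n in('side',):snap(n,n+'16')
o=get_obs();print(o['position'],o['time'],o['ft_force'],o['moment'],o['grip_width']);crop('side16',220,140,360,240,5.5)
E
```

```text
[0.53977751 0.15242701 0.23186529] 37.65 [ 0.71796789 -2.62910136  0.12327507] [-0.08240235 -0.04025962  0.02042454] 0.08674202806659176
```

View pics/side16_c220_140.png

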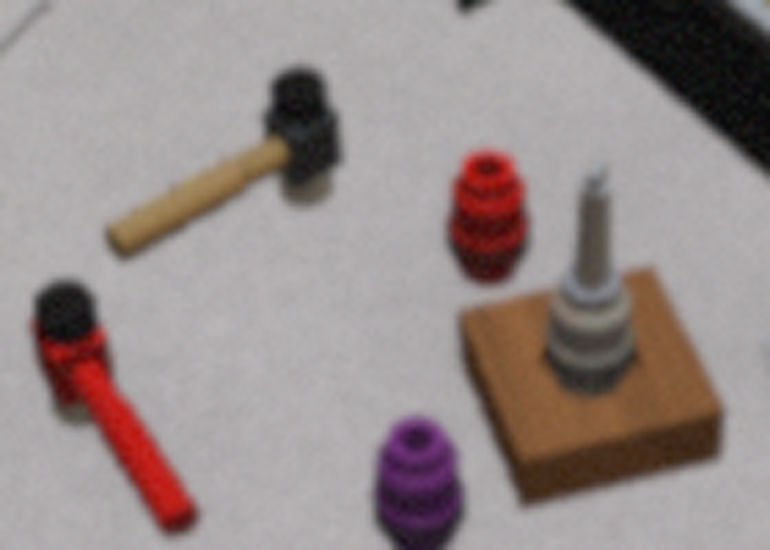

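{"api": "arm_command", "payload": {"plan": [[[0.4, -1.6, 0], 0], [[0.8, -3.2, 0], 0], [[1.1, -4.4, 0], 0], [[1.27, -4.96, 0], 0], [[1.27, -4.96, 0], 0]]}}

```text
time: 38.15
position: [0.5695, 0.0338, 0.2302]
tool_rot: [0.703, 0.072, -0.072, -0.703]
ft_force: [-1.0, 0.8, -0.3]
grip_width: 0.0867
```

{"api": "arm_command", "payload": {"plan": [[[0, 0, -0.8], 0], [[0, 0, -2], 0], [[0, 0, -3.2], 0], [[0, 0, -4], 0], [[0, 0, -4.2], 0]]}}

```text
time: 38.65
position: [0.5665, 0.0374, 0.1225]
tool_rot: [-0.703, -0.072, 0.075, 0.704]
ft_force: [0.4, 0.6, -0.1]
grip_width: 0.0871
```

{"api": "arm_command", "payload": {"plan": [[[0, 0, 0], 0], [[0, 0, 0], 0]]}}

```text
time: 38.85
position: [0.5697, 0.036, 0.1257]
tool_rot: [0.703, 0.074, -0.073, -0.703]
ft_force: [-0.2, 0.2, 0.7]
grip_width: 0.0868
```

```bash
python3 - <<'E'
from h import *
snap('wrist','wrist17')
o=get_obs();print(o['position'],o['time'],o['ft_force'])
E
```

```text
[0.56994112 0.03572544 0.12599026] 38.9 [ 0.62952282 -0.6278752   0.51836411]
```

View pics/wrist17.png

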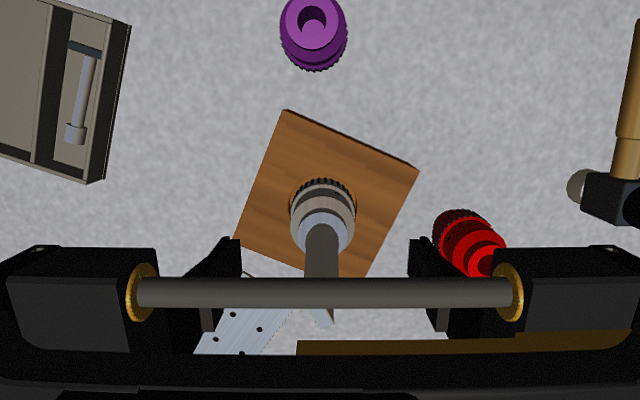

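{"api": "arm_command", "payload": {"plan": [[[0, -0.05, -0.08], 0], [[0, -0.05, -0.08], 0], [[0, -0.05, -0.08], 0]]}}

```text
time: 39.2
position: [0.5692, 0.0338, 0.1231]
tool_rot: [0.703, 0.073, -0.073, -0.703]
ft_force: [0.0, -0.4, 0.1]
grip_width: 0.0873
```

{"api": "arm_command", "payload": {"plan": [[[0, 0, 0], 0], [[0, 0, 0], 0], [[0, 0, 0], 0], [[0, 0, 0], 0], [[0, 0, 0], 0]], "fingers": -1, "force": 10}}

```text
time: 39.7
position: [0.569, 0.0339, 0.1226]
tool_rot: [-0.703, -0.073, 0.073, 0.703]
ft_force: [1.0, -0.2, -0.1]
grip_width: 0.0547
```

{"api": "arm_command", "payload": {"plan": [[[0, 0, 0], 0], [[0, 0, 0], 0], [[0, 0, 0], 0], [[0, 0, 0], 0], [[0, 0, 0], 0]]}}

```text
time: 40.2
position: [0.5689, 0.0341, 0.1226]
tool_rot: [-0.703, -0.073, 0.073, 0.703]
ft_force: [-0.3, 1.1, 0.0]
grip_width: 0.017
```

{"api": "arm_command", "payload": {"plan": [[[0, 0, 0], 0], [[0, 0, 0], 0]], "force": 45}}

```text
time: 40.4
position: [0.5689, 0.0341, 0.1226]
tool_rot: [-0.703, -0.073, 0.073, 0.703]
ft_force: [-0.5, 0.6, -0.3]
grip_width: 0.0165
```

{"api": "arm_command", "payload": {"plan": [[[0, 0, 0.02], 0], [[0, 0, 0.05], 0], [[0, 0, 0.1], 0], [[0, 0, 0.16], 0], [[0, 0, 0.22], 0]]}}

```text
time: 40.9
position: [0.5685, 0.0339, 0.1277]
tool_rot: [-0.703, -0.072, 0.073, 0.703]
ft_force: [0.1, -0.3, -8.2]
grip_width: 0.0163
```

{"api": "arm_command", "payload": {"plan": [[[0, 0, 0.08], 0], [[0, 0, 0.18], 0], [[0, 0, 0.28], 0], [[0, 0, 0.38], 0], [[0, 0, 0.48], 0]]}}

```text
time: 41.4
position: [0.569, 0.0339, 0.1404]
tool_rot: [0.703, 0.073, -0.073, -0.703]
ft_force: [0.3, -0.7, -7.5]
grip_width: 0.0162
```

{"api": "arm_command", "payload": {"plan": [[[0, 0, 0.1], 0], [[0, 0, 0.2], 0], [[0, 0, 0.3], 0], [[0, 0, 0.4], 0], [[0, 0, 0.5], 0]]}}

```text
time: 41.9
position: [0.569, 0.034, 0.1528]
tool_rot: [-0.703, -0.073, 0.073, 0.703]
ft_force: [0.4, 0.0, -8.2]
grip_width: 0.0164
```

{"api": "arm_command", "payload": {"plan": [[[0, 0, 0.06], 0], [[0, 0, 0.1], 0], [[0, 0, 0.1], 0]]}}

```text
time: 42.2
position: [0.569, 0.034, 0.1552]
tool_rot: [0.703, 0.073, -0.073, -0.703]
ft_force: [0.9, 1.3, -8.0]
grip_width: 0.0161
```

```bash
python3 - <<'E'
from h import *
snap('side','side18')
o=get_obs();print(o['position'],o['time'],o['ft_force'],o['moment'],o['grip_width']);crop('side18',270,110,370,230,5)
E
```

```text
[0.56900534 0.03394535 0.15514658] 42.25 [-0.23494249 -1.54630539 -7.55906328] [ 0.06978358  0.00955972 -0.04820031] 0.016094593487646882
```

View pics/side18_c270_110.png

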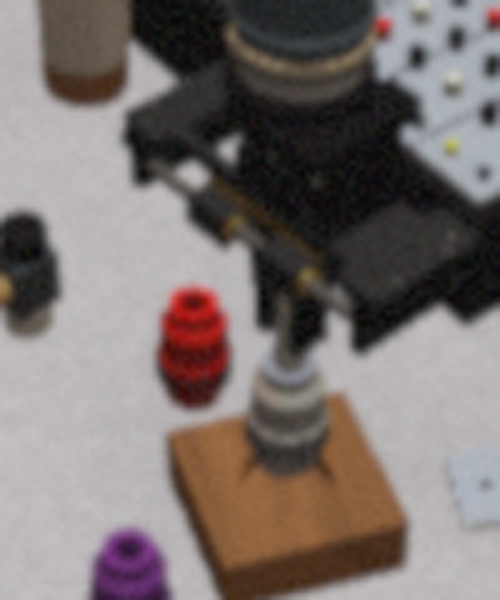

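{"api": "arm_command", "payload": {"plan": [[[-0.02, -0.1, 0], 0], [[-0.05, -0.3, 0], 0], [[-0.1, -0.6, 0], 0], [[-0.17, -1.0, 0], 0], [[-0.26, -1.5, 0], 0]]}}

```text
time: 42.75
position: [0.5623, -0.0045, 0.1551]
tool_rot: [0.703, 0.073, -0.073, -0.703]
ft_force: [-0.2, -1.0, -8.2]
grip_width: 0.0158
```

{"api": "arm_command", "payload": {"plan": [[[-0.1, -0.6, 0], 0], [[-0.21, -1.2, 0], 0], [[-0.31, -1.8, 0], 0], [[-0.42, -2.4, 0], 0], [[-0.52, -3, 0], 0]]}}

```text
time: 43.25
position: [0.5492, -0.0801, 0.1551]
tool_rot: [0.703, 0.073, -0.073, -0.703]
ft_force: [-0.4, -0.3, -7.1]
grip_width: 0.0164
```

{"api": "arm_command", "payload": {"plan": [[[-0.1, -0.6, 0], 0], [[-0.21, -1.2, 0], 0], [[-0.31, -1.8, 0], 0], [[-0.42, -2.4, 0], 0], [[-0.52, -3, 0], 0]]}}

```text
time: 43.75
position: [0.5362, -0.1548, 0.1551]
tool_rot: [-0.703, -0.073, 0.073, 0.703]
ft_force: [-0.3, 0.1, -7.2]
grip_width: 0.0162
```

{"api": "arm_command", "payload": {"plan": [[[-0.1, -0.6, 0], 0], [[-0.21, -1.2, 0], 0], [[-0.31, -1.8, 0], 0], [[-0.41, -2.35, 0], 0], [[-0.5, -2.8, 0], 0]]}}

```text
time: 44.25
position: [0.5238, -0.225, 0.1551]
tool_rot: [0.703, 0.073, -0.073, -0.703]
ft_force: [-0.1, -0.4, -7.9]
grip_width: 0.0163
```

{"api": "arm_command", "payload": {"plan": [[[-0.08, -0.45, 0], 0], [[-0.14, -0.8, 0], 0], [[-0.18, -1.05, 0], 0], [[-0.2, -1.2, 0], 0], [[-0.2, -1.25, 0], 0]]}}

```text
time: 44.75
position: [0.519, -0.255, 0.1551]
tool_rot: [-0.703, -0.073, 0.073, 0.703]
ft_force: [-0.0, 0.0, -8.6]
grip_width: 0.0162
```

```bash
python3 - <<'E'
from h import *
for n in('side','wrist','scene'):snap(n,n+'19')
o=get_obs();print(o['position'],o['time'],o['ft_force'],o['moment'],o['grip_width']);crop('side19',300,180,430,330,4)
crop('scene19',215,180,325,310,4.5)
E
```

```text
[ 0.51900974 -0.2543551   0.15509076] 44.9 [ 0.69611589  0.18451645 -7.03489902] [ 0.03436135  0.00867495 -0.07192024] 0.016214290766378946
```

View pics/side19_c300_180.png

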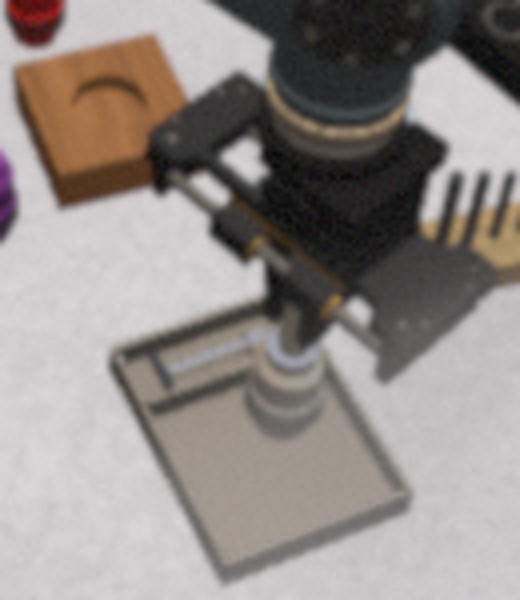

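View pics/scene19_c215_180.png

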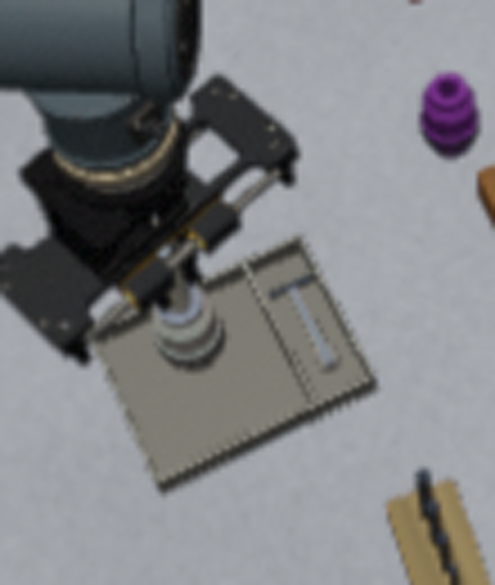

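View pics/wrist19.png

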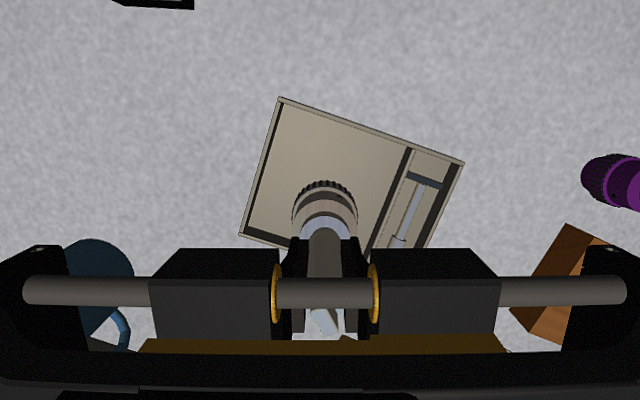

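```bash
python3 - <<'E'
from h import *
s=load('scene19');d=load('side19');p=[.519,-.2545,.004]
a=proj(s,p);print((a-[215,180]+.5)*4.5-.5);a=proj(d,p);print((a-[300,180]+.5)*4-.5)
P=np.array([atz(s,*C(*c,215,180,4.5),.004) for c in[(107,345),(253,285),(307,400),(168,472)]]);print(P.mean(0))
P=np.array([atz(d,*C(*c,300,180,4),.004) for c in[(160,413),(320,362),(395,492),(228,560)]]);print(P.mean(0))
E
```

```text
[207.07595545 378.33622693]
[271.18408613 460.40705432]
[ 0.516843   -0.25177352  0.004     ]
[ 0.52403963 -0.2523642   0.004     ]
```

{"api": "arm_command", "payload": {"plan": [[[0, 0, -0.1], 0], [[0, 0, -0.3], 0], [[0, 0, -0.6], 0], [[0, 0, -0.9], 0], [[0, 0, -1.2], 0]]}}

```text
time: 45.4
position: [0.5188, -0.2546, 0.1241]
tool_rot: [-0.703, -0.073, 0.073, 0.704]
ft_force: [0.8, -0.2, -7.6]
grip_width: 0.0164
```

{"api": "arm_command", "payload": {"plan": [[[0, 0, -0.3], 0], [[0, 0, -0.5], 0], [[0, 0, -0.65], 0], [[0, 0, -0.75], 0], [[0, 0, -0.8], 0]]}}

```text
time: 45.9
position: [0.5191, -0.2549, 0.105]
tool_rot: [0.703, 0.073, -0.073, -0.703]
ft_force: [0.1, 0.2, -8.0]
grip_width: 0.0162
```

{"api": "arm_command", "payload": {"plan": [[[0, 0, -0.04], 0], [[0, 0, -0.08], 0], [[0, 0, -0.12], 0], [[0, 0, -0.12], 0]]}}

```text
time: 46.3
position: [0.519, -0.2548, 0.1021]
tool_rot: [-0.703, -0.073, 0.073, 0.703]
ft_force: [-0.7, 0.1, -7.9]
grip_width: 0.0158
```

{"api": "arm_command", "payload": {"plan": [[[0, 0, -0.03], 0], [[0, 0, -0.06], 0], [[0, 0, -0.06], 0]]}}

```text
time: 46.6
position: [0.5194, -0.255, 0.1017]
tool_rot: [0.704, 0.073, -0.073, -0.703]
ft_force: [-0.5, 1.1, 1.5]
grip_width: 0.0163
```

{"api": "arm_command", "payload": {"plan": [[[0, 0, -0.03], 0], [[0, 0, -0.03], 0]]}}

```text
time: 46.8
position: [0.5196, -0.2551, 0.1016]
tool_rot: [0.704, 0.073, -0.072, -0.703]
ft_force: [-2.4, 1.1, 6.7]
grip_width: 0.0162
```

Standing on the floor (load reversed at the expected height). Easing the load, then releasing.

{"api": "arm_command", "payload": {"plan": [[[0, 0, 0.04], 0], [[0, 0, 0.04], 0]]}}

```text
time: 47.0
position: [0.5194, -0.2551, 0.1016]
tool_rot: [0.704, 0.073, -0.073, -0.703]
ft_force: [-1.5, 0.5, 4.0]
grip_width: 0.0162
```

{"api": "arm_command", "payload": {"plan": [[[0, 0, 0], 0], [[0, 0, 0], 0], [[0, 0, 0], 0], [[0, 0, 0], 0], [[0, 0, 0], 0]], "fingers": 1}}

```text
time: 47.5
position: [0.5191, -0.255, 0.1007]
tool_rot: [0.703, 0.073, -0.073, -0.703]
ft_force: [-0.2, 0.1, -0.5]
grip_width: 0.0483
```

{"api": "arm_command", "payload": {"plan": [[[0, 0, 0], 0], [[0, 0, 0], 0], [[0, 0, 0.5], 0], [[0, 0, 1.5], 0], [[0, 0, 3], 0]]}}

```text
time: 48.0
position: [0.5178, -0.254, 0.1756]
tool_rot: [-0.702, -0.072, 0.074, 0.704]
ft_force: [0.7, -0.6, -0.4]
grip_width: 0.084
```

{"api": "arm_command", "payload": {"plan": [[[0, 0, 1.5], 0], [[0, 0, 2.8], 0], [[0, 0, 3.5], 0], [[0, 0, 3.5], 0], [[0, 0, 3.5], 0]]}}

```text
time: 48.5
position: [0.5187, -0.2545, 0.2636]
tool_rot: [0.703, 0.073, -0.073, -0.703]
ft_force: [0.7, -0.2, -0.2]
grip_width: 0.0869
```

```bash
python3 - <<'E'
from h import *
for n in('side','scene'):snap(n,n+'20')
o=get_obs();print(o['position'],o['time'],o['ft_force'],o['grip_width'],o['joint_velocities'].round(3))
crop('side20',220,140,440,330,3.6);crop('scene20',215,150,425,310,3.8)
E
```

```text
[ 0.51809113 -0.25412726  0.26203581] 48.6 [ 0.40127896  0.20788643 -0.56715689] 0.08679562437228938 [ 0.     0.012  0.002  0.002 -0.001 -0.001]
```

View pics/side20_c220_140.png

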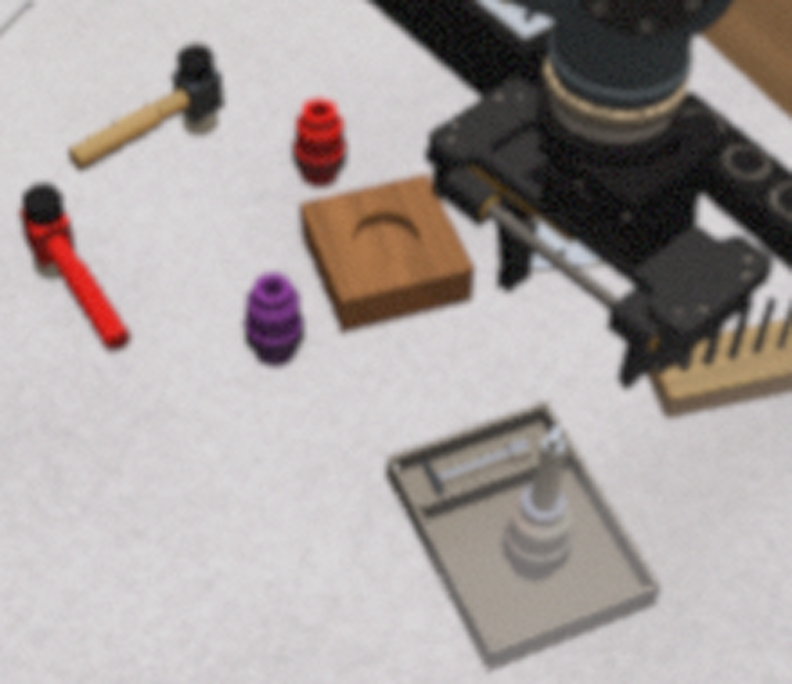

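View pics/scene20_c215_150.png

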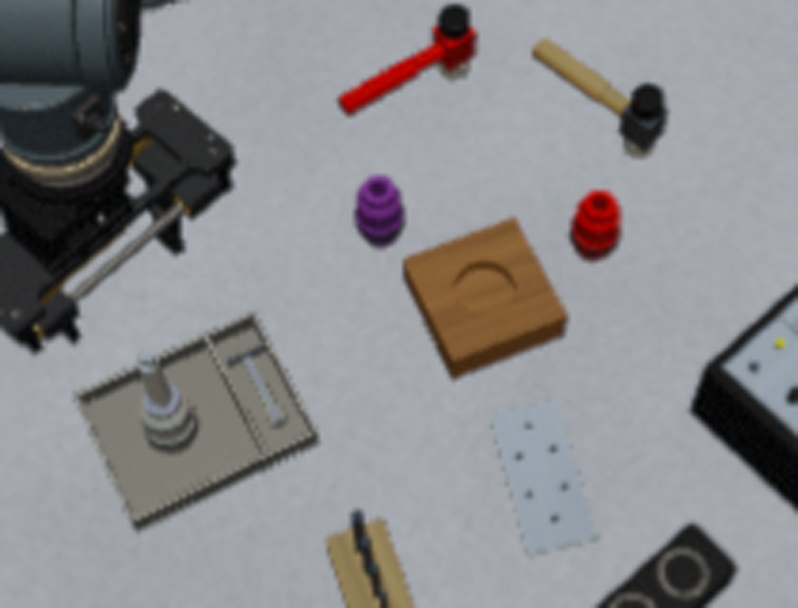

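Both views show the chuck with its arbor upright in the large compartment, the mallet standing on the table, the bystanders I can see in place, and the gripper open and clear. Handing in.

```bash
python3 - <<'E'
from h import *
hand_in(); print(get_obs()['time'])
E
```

```text
the job is handed in; nothing more can be done
the job is handed in; nothing more can be done
```

The job is handed in at about 49 s. The chuck stands upright in the tray's large compartment with the arbor in its socket, but it took two rounds of tapping.

- **First try failed:** I pressed the mallet on the arbor's end to about 18.5 N. The chuck lifted about 10 mm, then came off when I raised it faster. It stayed standing in the block. I missed the dropped wrist force (from about 8 N to 1.5 N) at that moment and only saw it in the pictures over the tray.
- **Second try worked:** I put the arbor back in the socket and pressed again with the mallet to about 20–22 N. This is the wrist force with the mallet's weight taken off; it read about 22.6 N at its highest, under the 27 N limit. I then stood the mallet back on the table.
- **Lift and placing:** I lifted slowly by the arbor alone. The wrist force stayed at about 8 N, the weight of chuck and arbor, all the way to the tray. The chuck touched the floor at the expected height while the arbor was still held, and only then did I let go.

**Last checks:** in both pictures the chuck and arbor look upright, roughly central in the compartment, and the mallet stands a few millimetres from where it started. The bystanders in the crops I looked at have not visibly moved. I did not measure the final chuck position or tilt numerically. The camera estimates of the tray's position differed by up to about 10 mm, within the ±45 mm allowed.

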